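# Refill the cutlery caddy

### The arm

A 7-joint arm with a two-finger parallel gripper is mounted at the origin on the work surface. World frame = base frame: x ahead of the robot, y to its left, z up, the work surface at z = 0. Lengths are in m, angles in rad, forces in N, time in s.
With the tool pointing down it reaches from about 0.4 to 0.85 m from the base axis. Payload 4.5 kg.
Tool frame: the origin (TCP) lies midway between the tips of the shut fingers; the grasp point (between the pads) lies 19 mm behind it; z points along the fingers, y is the line along which they close (so a half turn about z gives the same grasp; the last joint's range is limited). The gripper opens to 88 mm and grips with 3 to 60 N. Pads are 18 mm wide; open, the fingers measure 123 mm over their backs; the gripper's body (75 mm by 187 mm) begins 45 mm behind the grasp point.
Start: joints at [-1.308, 0.689, -0.195, 1.565, 0.157, 0.902, -0.215], TCP at [0.142, 0.609, 0.239] pointing down, gripper open.
Joint ranges: [-3.01, 3.01], [-0.46, 2.08], [-1.47, 1.51], [0.13, 2.56], [-1, 4.14], [0.04, 2.09], [-2.66, 2.66]. Speed limits (rad/s): [2.57, 2.57, 3.14, 3.14, 3.14, 3.14, 3.14].

### API

Orientations are given as a unit quaternion [x, y, z, w].
In Python, from plant import r, eyes, finish_job gives the robot as it stands. The module is installed in compiled form; this text tells all that it offers.
- The arm moves only by the tool move_arm, never from a script. Its argument "motion" is a list of rows, each a list of 7 numbers: the shift along the tool's x, y, z in mm, then the turn, a rotation vector about the tool's x, y, z in degrees, then the closure, from 0 (fully open) to 1 (shut). A call has 1 to 5 rows; each row is the pose to reach, as a shift and turn from the pose commanded when the call began, along the tool's axes at that moment; what a row does not reach only later rows make up. A row lasts 1/8 s, in which the tool goes at most 62.5 mm and 10.7 degrees, less where a joint would pass 70% of its speed; a pose out of reach is approached as far as the arm can. A call with a gripper value outside its range is refused whole. The fingers move at their own pace and stop on an object; "newtons" is the grip in N (left out, the last holds). Time passes only in rows, so rows that repeat a pose let the fingers close. It gives the time, the measured TCP pose, the force, the opening and the grip force at its end, in the units of the state.
- r.get_state(): the state, without advancing time (a new reading comes with each control period).
- eyes.snapshot(name): name is "scene" or "top"; returns a dict with "frame" (384x512x3 uint8, red, green, blue), "z_map" (384x512 float32, m along the optical axis (not along the pixel's ray), 0 where there is no reading), "intrinsics" (3x3 intrinsics, pixels), "dist" ([k1, k2, p1, p2, k3] as OpenCV has them; the pictures are not rectified), "world_to_cam" (4x4, takes a point from world to camera coordinates). Camera axes: x right, y down, z forward; pixel columns grow to the right and rows downward; lengths in m; the calibration is good to about 2 mm. A picture is of the moment at which its call begins.
- finish_job(): hands the job in; it is judged then, once.
The state is a dict: "clock": time; "q": joint angles; "qd": joint speeds; "joint_torque": joint torques, N m; "tool_pos": TCP position; "eef_rot": TCP orientation; "contact_force": force on the tool from outside, world axes, zero at the start; "moment": the same for the moment, N m; "opening": opening from 0.0 (shut) to 1.0 (fully open); "finger_force": force on a finger pad.
Only numpy, scipy, OpenCV 4.12 (cv2) and the standard library are available. Lean on these libraries where they do the work, as an engineer would, in place of code of your own. Each camera call takes 0.05 s, during which the arm holds its last target. There are 200 camera calls.

### The job

Get the cutlery caddy ready to be carried to the tables: swing the loose keeper bar clear, slide the cover back, and lay every washed piece from the drip tray in the open bay: forks in the lane on the keeper hinge's side, spoons in the lane on the catch's side. Then slide the cover fully shut over them and swing the keeper bar across it until it clicks home in its detent. Leave the squeeze bottle and the timer where they are.

Things in the scene. Friction and masses are not known exactly. Their poses are not given: they have to be found in the camera images.
- caddy: Dark wooden cutlery caddy, fixed to the counter, 190 mm (x) by 460 mm (y) by 83 mm high, turned by up to about 0.2 rad. Origin: at counter height, mid width, 220 mm from its -y end; z up. Along y: first an open-topped bay (see bay), then from y = 16 to 240 mm a fixed deck 64 mm high, over which the cover slides back.
- bay (a point): Centre of the bay's floor, at (0, -102, 10) mm in the caddy's frame. It spans x = -87 to +87, y = -212 to +8 mm there; end walls reach 66 mm above the counter, long walls 83 mm. A divider along y, 6 mm thick and 46 mm above the counter, parts it into the forks' lane (x below 0, hinge side) and the spoons' lane (x above 0). Cover fully back: open from y = -212 to 0 mm.
- cover (a joint): Light wooden sliding cover, 172 by 236 by 7 mm, top 76 mm above the counter. Value in m: 0 = fully shut, 0.22 = fully back over the deck, with stops at both; it opens along the caddy's +y with about 1.5 N friction and stays where left. Starts shut or up to 6 mm ajar. The keeper bar blocks its pull unless swung clear.
- cover_pull (a point): Middle of the top of the cover's pull, at (0, -195, 110) mm in the caddy's frame when shut; rides with the cover. The pull is a black upright bar on the cover, 60 mm long in the caddy's x, 14 mm thick in y, 34 mm high.
- keeper (a joint): Flat steel keeper bar, 18 mm wide, 8 mm thick, underside 89.5 mm above the counter, on an upright hinge. Value in rad: 0 = shut, lying along the caddy's +x across the cover, just on the +y side of the shut cover's pull; grows as its far end swings towards +y; 1.2 or more clears the cover's pull, 1.57 lies along the near wall, 1.8 leaves the bay free, 2.0 is the stop. Stays where left. Starts loose at 0.15 to 0.7.
- keeper_hinge (a point): Point on the keeper's upright hinge axis, on the caddy's near (-x) long wall, at (-91, -175, 93.5) mm in the caddy's frame.
- keeper_knob (a point): Middle of the top of the keeper's knob, 175 mm from the hinge axis, 131.5 mm above the counter; rides with the bar. The knob is an upright red cylinder, 18 mm across, 34 mm high, on top of the bar's far end; it can be gripped or pushed.
- detent (a point): The detent: a spring ball in the steel catch on the far (+x) long wall. As the bar shuts, its nose (under the knob) meets the ball at about 0.09 rad, rides over it with a push of about 6 N at the knob, passes its top at 0.05 rad and snaps home, below 0.02 rad. This point: top of the ball.
- tray: Stainless drip tray, fixed to the counter, 260 mm (x) by 350 mm (y), rim 12 mm high, floor 3 mm above the counter. Origin: at counter height in its middle. The cutlery lies in it about 66 mm apart, roughly along the tray's x.
- spoon_1: Spoon, loose, 170 mm long, 0.1 kg. Origin: middle of its underside; x along it to the head, z up. Handle 18 mm wide (y), 16 mm thick, x = -85 to +15 mm, mid-brown wood; steel neck; steel bowl 43 mm across and 12 mm deep from x = 42 to 85 mm. Balances at x = -6 mm: grip it there, across the handle. Three to five pieces of cutlery are there at the start, the others are absent.
- spoon_2: Spoon, loose, 170 mm long, 0.1 kg. Origin: middle of its underside; x along it to the head, z up. Handle 18 mm wide (y), 16 mm thick, x = -85 to +15 mm, mid-brown wood; steel neck; steel bowl 43 mm across and 12 mm deep from x = 42 to 85 mm. Balances at x = -6 mm: grip it there, across the handle. Three to five pieces of cutlery are there at the start, the others are absent.
- spoon_3: Spoon, loose, 170 mm long, 0.1 kg. Origin: middle of its underside; x along it to the head, z up. Handle 18 mm wide (y), 16 mm thick, x = -85 to +15 mm, mid-brown wood; steel neck; steel bowl 43 mm across and 12 mm deep from x = 42 to 85 mm. Balances at x = -6 mm: grip it there, across the handle. Three to five pieces of cutlery are there at the start, the others are absent.
- fork_1: Fork, loose, 170 mm long, 0.1 kg. Origin: middle of its underside; x along it to the head, z up. Handle 18 mm wide (y), 16 mm thick, x = -85 to +15 mm, dark brown wood; steel neck; steel head 30 mm wide with four tines from x = 38 to 85 mm. Balances at x = -6 mm: grip it there, across the handle. Three to five pieces of cutlery are there at the start, the others are absent.
- fork_2: Fork, loose, 170 mm long, 0.1 kg. Origin: middle of its underside; x along it to the head, z up. Handle 18 mm wide (y), 16 mm thick, x = -85 to +15 mm, dark brown wood; steel neck; steel head 30 mm wide with four tines from x = 38 to 85 mm. Balances at x = -6 mm: grip it there, across the handle. Three to five pieces of cutlery are there at the start, the others are absent.
- squeeze_bottle: Bystander: blue squeeze bottle, 60 mm across, 168 mm high; origin under its middle. Leave it alone.
- timer: Bystander: white kitchen timer lying flat, 55 by 75 by 20 mm; origin under its middle. Leave it alone.
Things that resemble listed ones, but are neither listed nor needed, are in the scene too. Leave any pink look-alike of the spoon_1 alone. What is shaped like the fork_2 but red is not meant.

How it is judged:
By the outcome, as a careful person would: the job done as asked, in the order asked, and still so for the second after the job is handed in, with the robot touching nothing.
Of spoon_1, fork_1, spoon_2, fork_2, spoon_3 only 3 to 5 are there at a start; the rules pass over those that are not, and their reading is None.
At some moment in a run one of spoon_1, fork_1, spoon_2, fork_2, spoon_3 may be knocked a few centimetres aside while the robot is not near it.
Once in a run the grip may slacken for a moment while it holds something.
It also fails if it takes over 210 s, if anything falls off the work surface, if the arm or the gripper's body presses on something with over 40 N, if the wrist force passes 120 N, or if a joint passes its speed limit or range.

## Working session

There is one attempt and no reset: what is moved stays moved. The work goes in short steps, Python scripts to look and compute and a tool call to move; the robot and the scene stay as the last step left them, time stands still between calls to the robot, and variables do not carry over. Pictures are saved under pics/ and viewed, at most 14 in all, crops included, and the job is handed in when it is done.

Besides the shell and the picture viewer there is one more tool, called as a command line: name --pt "numbers of a row" for each row, then --argument value for the rest. move_arm: Moves the arm, as the interface text tells. Its arguments: {"type":"object","properties":{"motion":{"type":"array","items":{"type":"array","items":{"type":"number"}}},"newtons":{"type":"number"}},"required":["motion"]}

```bash
mkdir -p pics; cat > h.py <<'E'
import numpy as np, cv2
from scipy.spatial.transform import Rotation as R
from plant import r, eyes, finish_job
def snap(n):
    s=eyes.snapshot(n); return s
def pts(s):
    """world xyz for every pixel from z_map"""
    h,w=s['z_map'].shape
    v,u=np.mgrid[:h,:w]
    n=cv2.undistortPoints(np.stack([u.ravel(),v.ravel()],1).astype(np.float64)[:,None],np.array(s['intrinsics']),np.array(s['dist']))[:,0]
    z=s['z_map'].ravel(); P=np.c_[n*z[:,None],z]
    T=np.linalg.inv(s['world_to_cam']); W=P@T[:3,:3].T+T[:3,3]
    W[z==0]=np.nan
    return W.reshape(h,w,3)
def ray(s,uv,h):
    n=cv2.undistortPoints(np.array(uv,float).reshape(-1,1,2),np.array(s['intrinsics']),np.array(s['dist']))[:,0]
    T=np.linalg.inv(s['world_to_cam']); d=np.c_[n,np.ones(len(n))]@T[:3,:3].T; o=T[:3,3]
    return o+d*((h-o[2])/d[:,2])[:,None]
def save(s,name,crop=None,k=1):
    f=s['frame'][:,:,::-1]
    if crop: f=f[crop[1]:crop[3],crop[0]:crop[2]]
    cv2.imwrite('pics/'+name,cv2.resize(f,None,fx=k,fy=k,interpolation=cv2.INTER_CUBIC))
def st():
    x=r.get_state(); print(round(x['clock'],2),np.round(x['tool_pos'],4),np.round(R.from_quat(x['eef_rot']).as_matrix(),3).tolist(),np.round(x['contact_force'],1),round(x['opening'],3),x['finger_force']); return x
def rel(target,yaw=None,printit=True):
    """shift in tool axes mm to world target, turn deg about tool z so that closing line (tool y) has world heading yaw"""
    x=r.get_state(); M=R.from_quat(x['eef_rot']).as_matrix()
    d=M.T@(np.array(target)-x['tool_pos'])*1e3
    t=None
    if yaw is not None:
        y=M.T@np.array([np.cos(yaw),np.sin(yaw),0]); t=np.degrees(np.arctan2(-y[0],y[1])); t=(t+90)%180-90
    print('rel',np.round(d,1),'turn',t)
E
python3 - <<'E'
from h import *
st()
for n in('top','scene'):
    s=snap(n); save(s,n+'0.png',k=1.5)
    np.savez(n+'0.npz',**{k:np.array(v) for k,v in s.items()})
E
```

```text
0.0 [0.1417 0.6081 0.2379] [[-0.974, 0.227, -0.0], [0.227, 0.974, -0.002], [-0.0, -0.002, -1.0]] [0.1 0.2 0.1] 0.996 0.0
```

View pics/top0.png

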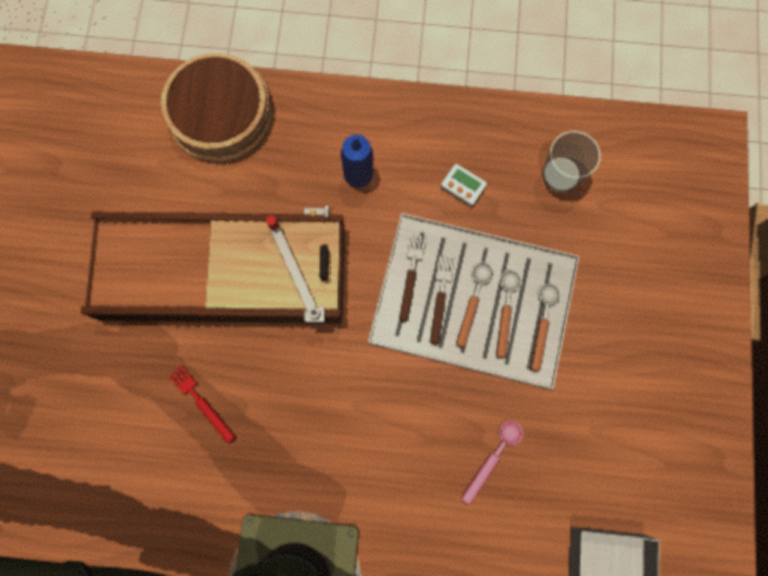

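View pics/scene0.png

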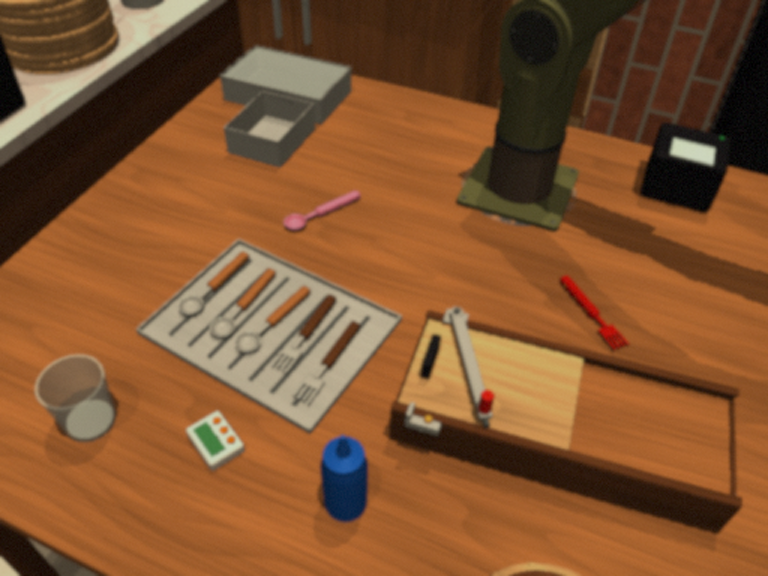

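Top view (768-wide picture): knob red at (272,222), hinge (314,314), pull (324,262), tray with two dark-handled forks (x≈412, 440) and three mid-brown spoons (x≈470, 505, 540). The red fork at (205,405) and pink spoon at (495,460) are outside the tray and are decoys.

```bash
cat >> h.py <<'E'
def pieces(s,W=None):
    """brown handles in tray: returns list of dict centre (handle), axis to head, mean colour"""
    f=s['frame']; hsv=cv2.cvtColor(f,cv2.COLOR_RGB2HSV)
    tray=(hsv[...,1]<70)&(hsv[...,2]>90)
    m=cv2.morphologyEx(tray.astype(np.uint8),cv2.MORPH_OPEN,np.ones((2,2)))
    n,l,sts,_=cv2.connectedComponentsWithStats(m[100:300,200:420]) ; i=1+np.argmax(sts[1:,4])
    mm=np.zeros_like(m); mm[100:300,200:420]=(l==i)
    c=max(cv2.findContours(mm,cv2.RETR_EXTERNAL,cv2.CHAIN_APPROX_NONE)[0],key=cv2.contourArea)
    hull=cv2.convexHull(c); rect=cv2.minAreaRect(hull)
    inside=np.zeros_like(m); cv2.fillConvexPoly(inside,hull,1)
    w=inside.astype(bool)&(hsv[...,1]>90)
    n,l,sts,cen=cv2.connectedComponentsWithStats(w.astype(np.uint8))
    out=[]
    for i in range(1,n):
        if sts[i,4]<60: continue
        v,u=np.nonzero(l==i); P=ray(s,np.c_[u,v],.003+.012)[:,:2]
        (cx,cy),(a,b),_=rr=cv2.minAreaRect((P*1000).astype(np.float32))
        ctr=np.array([cx,cy])/1e3; ev,V=np.linalg.eigh(np.cov(P.T)); ax=V[:,1]; ax=ax*np.sign(ax[0])
        out.append(dict(c=ctr,ax=ax,px=cen[i],size=(a,b),col=np.median(f[l==i],0),grip=ctr+.029*ax))
    return cv2.boxPoints(rect),out
E
python3 - <<'E'
from h import *
s=dict(np.load('top0.npz'))
box,o=pieces(s); print('tray',np.round(ray(s,box,.012),3)[:,:2].tolist())
for p in o: print(np.round(p['c'],4),'ang',round(np.degrees(np.arctan2(p['ax'][1],p['ax'][0])),1),p['px'].round(),np.round(p['size']),p['col'],'grip',p['grip'].round(4))
f=s['frame']; hsv=cv2.cvtColor(f,cv2.COLOR_RGB2HSV)
T=s['world_to_cam']; print('cam',np.linalg.inv(T)[:3,3].round(3))
W=pts(s)
red=((hsv[...,0]<5)|(hsv[...,0]>174))&(hsv[...,1]>180)&(hsv[...,2]>90)
red[200:]=0; v,u=np.nonzero(red); print('knob px',u.mean(),v.mean(),len(u),ray(s,[[u.mean(),v.mean()]],.12).round(4))
k=np.nanmax(W[red][:,2]); print('red z',np.nanpercentile(W[red][:,2],[10,50,90]))
# caddy walls by depth
for lo,hi,nm in((.078,.087,'walls'),(.098,.12,'pull')):
    q=(W[...,2]>lo)&(W[...,2]<hi); q[:130]=0;q[225:]=0;q[:,:45]=0;q[:,240:]=0
    P=W[q]; print(nm,len(P))
    if len(P)>10:
        P2=P
        rr=cv2.minAreaRect((P2[:,:2]*1000).astype(np.float32)); print(rr, P2.mean(0))
        if nm=='walls':
            vis=(q*255).astype(np.uint8); cv2.imwrite('pics/w.png',vis)
save(s,'crop0.png',(50,130,400,270),2)
E
```

```text
tray [[0.425, -0.088], [0.684, -0.125], [0.627, -0.483], [0.375, -0.432]]
[ 0.4981 -0.4495] ang -8.6 [377. 217.] [  4. 245.] [167.  119.5  87. ] grip [ 0.5268 -0.4538]
[ 0.5237 -0.1504] ang -4.9 [271. 197.] [14. 95.] [89. 55. 39.] grip [ 0.5526 -0.1529]
[ 0.4875 -0.2103] ang -3.1 [292. 212.] [15. 95.] [89. 56. 40.] grip [ 0.5165 -0.2119]
[ 0.4862 -0.266 ] ang -12.4 [311. 214.] [17. 99.] [162. 104.  67.] grip [ 0.5145 -0.2723]
[ 0.4738 -0.3347] ang -3.4 [336. 221.] [18. 98.] [160.5 102.   66. ] grip [ 0.5027 -0.3364]
[ 0.4559 -0.4015] ang -7.5 [359. 230.] [19. 99.] [159. 101.  65.] grip [ 0.4847 -0.4053]
[ 0.4043 -0.23  ] ang 81.6 [295. 242.] [252.   3.] [142.  98.  71.] grip [ 0.4086 -0.2014]
cam [ 0.26  -0.117  1.262]
knob px 180.51351351351352 146.72972972972974 37 [[0.6124 0.1042 0.12  ]]
red z [0.12523455 0.13028356 0.13307832]
walls 2345
((537.81396484375, 203.80770874023438), (210.94847106933594, 458.0396423339844), 4.9616475105285645) [0.53595346 0.17290867 0.08160791]
pull 304
((546.5150146484375, 21.944229125976562), (183.15122985839844, 110.57015991210938), 24.864242553710938) [0.54149514 0.03358214 0.10393661]
```

View pics/crop0.png

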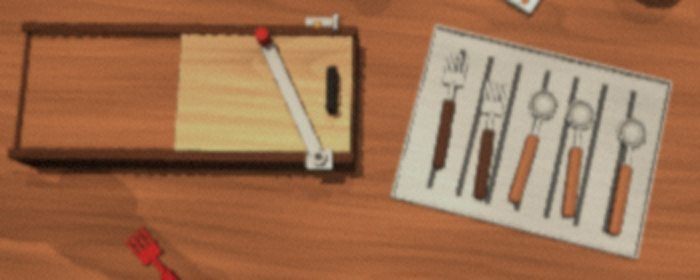

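Crop confirms: dark forks (450,110) and (489,145), brown spoons (533,135), (577,160), (628,170) in crop pixels; decoys lie outside. Now the caddy frame.

```bash
python3 - <<'E'
from h import *
s=dict(np.load('top0.npz')); W=pts(s); f=s['frame']
q=(W[...,2]>.076)&(W[...,2]<.09); q[:130]=0;q[225:]=0;q[:,:45]=0;q[:,240:]=0
P=W[q][:,:2]; 
th=np.radians(5.0)
for it in range(5):
    Rm=np.array([[np.cos(th),-np.sin(th)],[np.sin(th),np.cos(th)]]); C=P@Rm
    far=C[(C[:,0]>np.percentile(C[:,0],99)-.022)]; near=C[C[:,0]<np.percentile(C[:,0],1)+.022]
    b1=np.polyfit(far[:,1],far[:,0],1);b2=np.polyfit(near[:,1],near[:,0],1)
    th-= (b1[0]+b2[0])/2
    print(np.degrees(th),b1,b2,len(far),len(near))
# histograms
c=near[:,0]; print(np.percentile(near[:,0],[5,25,50,75,95]),np.percentile(far[:,0],[5,25,50,75,95]),np.percentile(C[:,1],[.2,1,99,99.8]))
hsv=cv2.cvtColor(f,cv2.COLOR_RGB2HSV)
blk=(hsv[...,2]<45); blk[:155]=0;blk[195:]=0;blk[:,:205]=0;blk[:,225:]=0
v,u=np.nonzero(blk); print('pull px',u.mean(),v.mean(),len(u),u.min(),u.max(),v.min(),v.max())
Q=ray(s,[[u.mean(),v.mean()]],.105)[:,:2]; print('pull',Q,Q@Rm)
K=ray(s,[[180.5,146.7]],.125)[:,:2]; print('knob rot',K@Rm)
# cover bright region in rotated frame at z .076
y=(hsv[...,0]>12)&(hsv[...,0]<28)&(hsv[...,2]>150)&(hsv[...,1]>60); y[:140]=0;y[210:]=0;y[:,:130]=0;y[:,232:]=0
v,u=np.nonzero(y); G=ray(s,np.c_[u,v],.076)[:,:2]@Rm; print('cover',np.percentile(G,[1,99],axis=0))
E
```

```text
5.201736319630637 [-0.00524367  0.63956725] [-0.00179825  0.46346114] 930 1035
5.2023391752547345 [-0.00173705  0.63950063] [0.00171601 0.46346206] 935 1035
5.202340278806743 [-0.00172655  0.63950062] [0.00172651 0.46346207] 935 1035
5.202340280826843 [-0.00172653  0.63950062] [0.00172653 0.46346207] 935 1035
5.202340280830578 [-0.00172653  0.63950062] [0.00172653 0.46346207] 935 1035
[0.45635324 0.45929518 0.46356526 0.46763572 0.47340157] [0.63148795 0.63484281 0.63906566 0.64310179 0.64800874] [-0.07276326 -0.06785077  0.37262079  0.38168678]
pull px 216.08163265306123 175.40816326530611 49 214 217 165 185
pull [[0.54771183 0.00291951]] [[ 0.54572036 -0.04675534]]
knob rot [[0.61779295 0.04747387]]
cover [[ 0.4727413  -0.06683462]
 [ 0.63067782  0.16538604]]
```

Caddy frame: yaw 5.2°, origin ≈ (0.536, 0.194) in world; knob–hinge distance checks (175.6 mm), keeper ≈ 0.46 rad. All five pieces are present.

```bash
cat >> h.py <<'E'
TH=np.radians(5.2); RM=np.array([[np.cos(TH),-np.sin(TH)],[np.sin(TH),np.cos(TH)]]); C0=np.array([.5515,.1445])
def cad(x,y,z): # mm caddy -> world m
    p=RM@(C0+np.array([x,y])/1e3); return np.array([p[0],p[1],z/1e3])
def tocad(P): return (np.asarray(P)[...,:2]@RM-C0)*1e3
def knob(a,z=108): return cad(-91+175*np.cos(a),-175+175*np.sin(a),z)
E
python3 - <<'E'
from h import *
print(cad(0,0,0),knob(.46),np.degrees(TH)+90)
rel(knob(.46,170),TH+np.pi/2)
E
```

```text
[0.53613384 0.19388916 0.        ] [0.61049155 0.10294502 0.108     ] 95.2
rel [-571.2 -385.6   68.7] turn -18.30648915294357
```

move_arm --pt "-50 -34 0 0 0 -5" --pt "-100 -68 0 0 0 -10"

```text
invalid input at $.motion[0]: expected 7 numbers
```

move_arm --pt "-50 -34 0 0 0 -5 0" --pt "-100 -68 0 0 0 -10 0" --pt "-150 -101 0 0 0 -15 0" --pt "-200 -135 0 0 0 -18.3 0" --pt "-250 -169 0 0 0 -18.3 0"

```text
clock: 0.72
tool_pos: [0.348, 0.3857, 0.2385]
eef_rot: [-0.046, 0.999, -0.0, -0.0]
contact_force: [0.5, 0.2, 0.0]
opening: 1.0
finger_force: 0.0
```

```bash
python3 - <<'E'
from h import *
rel(knob(.46,170),TH+np.pi/2)
E
```

```text
rel [-235.6 -305.5   68.5] turn 0.024844434375793867
```

move_arm --pt "-35 -45 0 0 0 0 0" --pt "-70 -90 10 0 0 0 0" --pt "-105 -135 20 0 0 0 0" --pt "-140 -180 30 0 0 0 0" --pt "-170 -220 40 0 0 0 0"

```text
clock: 1.35
tool_pos: [0.5374, 0.1815, 0.1981]
eef_rot: [-0.045, 0.999, -0.0, -0.0]
contact_force: [-0.6, 0.8, 0.2]
opening: 1.001
finger_force: 0.0
```

move_arm --pt "-32 -42 15 0 0 0 0" --pt "-65 -85 28 0 0 0 0" --pt "-65 -85 28 0 0 0 0" --pt "-65 -85 28 0 0 0 0"

```text
clock: 1.85
tool_pos: [0.6079, 0.1055, 0.1703]
eef_rot: [-0.045, 0.999, 0.0, -0.001]
contact_force: [-1.1, 1.2, -0.1]
opening: 1.0
finger_force: 0.0
```

```bash
python3 - <<'E'
from h import *
rel(knob(.46,108),TH+np.pi/2)
s=snap('top'); save(s,'t1.png',(120,100,260,240),4)
E
```

```text
rel [-2.5 -2.8 62.3] turn -0.007763987845663678
```

View pics/t1.png

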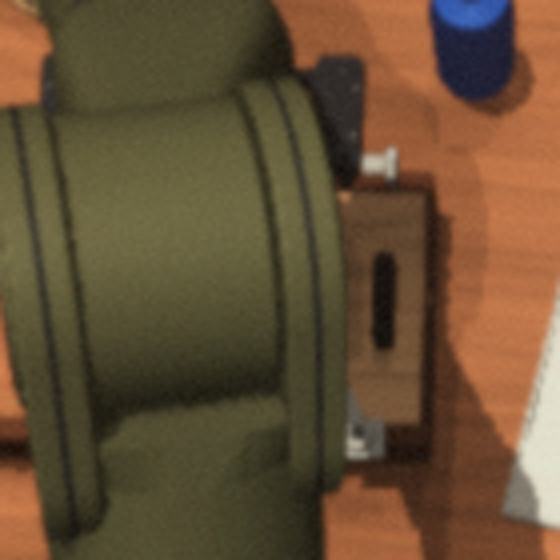

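The arm hides the knob from above; position is within 3 mm by measurement. Descend and grip.

move_arm --pt "-2.5 -2.8 30 0 0 0 0" --pt "-2.5 -2.8 62 0 0 0 0" --pt "-2.5 -2.8 62 0 0 0 0" --pt "-2.5 -2.8 62 0 0 0 1" --pt "-2.5 -2.8 62 0 0 0 1" --newtons 15

```text
clock: 2.52
tool_pos: [0.6121, 0.1032, 0.1103]
eef_rot: [-0.046, 0.999, 0.0, 0.001]
contact_force: [0.4, -0.8, 0.3]
opening: 0.801
finger_force: 0.0
```

move_arm --pt "0 0 0 0 0 0 1" --pt "0 0 0 0 0 0 1" --pt "0 0 0 0 0 0 1"

```text
clock: 2.9
tool_pos: [0.6113, 0.1024, 0.1089]
eef_rot: [-0.045, 0.999, 0.0, 0.0]
contact_force: [0.1, -0.4, 0.0]
opening: 0.458
finger_force: 0.0
```

```bash
python3 - <<'E'
from h import *
x=st(); d=tocad(x['tool_pos'])-[-91,-175]; print(d,np.hypot(*d),a:=np.arctan2(d[1],d[0]))
for b in np.linspace(a,1.92,13)[1:]: rel(knob(b,108))
E
```

```text
2.9 [0.6113 0.1024 0.1089] [[-0.996, -0.09, 0.0], [-0.09, 0.996, 0.0], [-0.0, 0.0, -1.0]] [ 0.1 -0.4  0. ] 0.458 0.0
[157.60581375  77.03286675] 175.4242146600328 0.45462266618485403
rel [10.9 18.4  0.9] turn None
rel [23.6 35.5  0.9] turn None
rel [38.4 51.   0.9] turn None
rel [54.8 64.6  0.9] turn None
rel [72.9 76.1  0.9] turn None
rel [92.1 85.2  0.9] turn None
rel [112.4  92.    0.9] turn None
rel [133.3  96.2   0.9] turn None
rel [154.6  97.9   0.8] turn None
rel [176.   97.    0.8] turn None
rel [197.   93.4   0.8] turn None
rel [217.5  87.4   0.8] turn None
```

move_arm --pt "0 0 0 0 0 0 1" --pt "0 0 0 0 0 0 1" --pt "0 0 0 0 0 0 1" --pt "0 0 0 0 0 0 1"

```text
clock: 3.4
tool_pos: [0.6113, 0.1025, 0.1087]
eef_rot: [-0.045, 0.999, 0.0, 0.0]
contact_force: [-0.5, 1.0, -0.1]
opening: 0.2
finger_force: 15.0
```

move_arm --pt "11 18.5 0 0 0 0 1" --pt "23.5 35.5 0 0 0 0 1" --pt "38.5 51 0 0 0 0 1" --pt "55 64.5 0 0 0 0 1" --pt "73 76 0 0 0 0 1"

```text
clock: 4.03
tool_pos: [0.5298, 0.1732, 0.1091]
eef_rot: [-0.047, 0.999, 0.0, -0.0]
contact_force: [0.8, -1.4, 1.4]
opening: 0.202
finger_force: 15.0
```

move_arm --pt "19 9 0 0 0 0 1" --pt "39.5 16 0 0 0 0 1" --pt "60.5 20 0 0 0 0 1" --pt "81.5 22 0 0 0 0 1" --pt "103 21 0 0 0 0 1"

```text
clock: 4.65
tool_pos: [0.4253, 0.1849, 0.1092]
eef_rot: [-0.047, 0.999, 0.001, 0.0]
contact_force: [2.5, -0.1, -1.8]
opening: 0.193
finger_force: 15.0
```

move_arm --pt "21 -3.5 0 0 0 0 1" --pt "41.5 -9.5 0 0 0 0 1" --pt "41.5 -9.5 0 0 0 0 1"

```text
clock: 5.03
tool_pos: [0.3831, 0.1726, 0.1091]
eef_rot: [-0.048, 0.999, 0.001, -0.001]
contact_force: [-1.8, 5.5, 0.3]
opening: 0.197
finger_force: 15.0
```

```bash
python3 - <<'E'
from h import *
x=st(); d=tocad(x['tool_pos'])-[-91,-175]; print(d,np.hypot(*d),a:=np.arctan2(d[1],d[0]))
E
```

```text
5.03 [0.3831 0.1726 0.1091] [[-0.995, -0.096, -0.003], [-0.096, 0.995, 0.003], [0.002, 0.003, -1.0]] [-1.8  5.5  0.3] 0.197 14.999712822027504
[-63.3276356  167.69809045] 179.25690773956484 1.9318697404178167
```

move_arm --pt "0 0 0 0 0 0 0.4" --pt "0 0 0 0 0 0 0.4" --pt "0 0 0 0 0 0 0.4" --pt "0 0 -30 0 0 0 0.4" --pt "0 0 -55 0 0 0 0.3"

```text
clock: 5.65
tool_pos: [0.3866, 0.1695, 0.1643]
eef_rot: [-0.045, 0.999, -0.0, -0.0]
contact_force: [0.2, 0.6, 0.6]
opening: 0.688
finger_force: 0.0
```

```bash
python3 - <<'E'
from h import *
rel(cad(0,-193,165),TH+np.pi/2)
s=snap('top'); f=s['frame']; hsv=cv2.cvtColor(f,cv2.COLOR_RGB2HSV)
blk=(hsv[...,2]<50); blk[:155]=0;blk[195:]=0;blk[:,:205]=0;blk[:,225:]=0
v,u=np.nonzero(blk);print(len(u),tocad(ray(s,[[u.mean(),v.mean()]],.108)))
E
```

```text
rel [-151.3 -182.2   -0.7] turn -0.04469607115404983
34 [[  -9.91764883 -191.89010696]]
```

move_arm --pt "-30 -36 0 0 0 0 0" --pt "-60 -73 0 0 0 0 0" --pt "-90 -109 0 0 0 0 0" --pt "-121 -146 0 0 0 0 0" --pt "-151 -182 0 0 0 0 0.1"

```text
clock: 6.32
tool_pos: [0.5543, 0.0006, 0.1632]
eef_rot: [-0.045, 0.999, 0.0, -0.0]
contact_force: [0.1, 0.4, -1.2]
opening: 0.911
finger_force: 0.0
```

move_arm --pt "0 0 0 0 0 0 0.2" --pt "0 0 40 0 0 0 0.3" --pt "0 0 80 0 0 0 0.4" --pt "0 0 80 0 0 0 1" --pt "0 0 80 0 0 0 1"

```text
clock: 6.95
tool_pos: [0.5537, 0.003, 0.0846]
eef_rot: [-0.046, 0.999, 0.0, 0.0]
contact_force: [-0.6, 0.1, 1.1]
opening: 0.395
finger_force: 0.0
```

move_arm --pt "0 0 0 0 0 0 1" --pt "0 0 0 0 0 0 1" --pt "0 0 0 0 0 0 1" --pt "0 0 0 0 0 0 1" --pt "0 0 0 0 0 0 1"

```text
clock: 7.58
tool_pos: [0.5544, 0.0029, 0.0848]
eef_rot: [-0.045, 0.999, 0.0, 0.001]
contact_force: [-0.7, 2.1, 7.5]
opening: 0.158
finger_force: 15.0
```

```bash
python3 - <<'E'
from h import *
x=st(); print(tocad(x['tool_pos']))
E
```

```text
7.58 [0.5544 0.0029 0.0848] [[-0.996, -0.091, 0.002], [-0.091, 0.996, 0.001], [-0.002, 0.001, -1.0]] [-0.7  2.1  7.5] 0.158 14.999415156198665
[   0.91956073 -191.8497709 ]
```

move_arm --pt "0 35 -1 0 0 0 1" --pt "0 75 -1 0 0 0 1" --pt "0 115 -1 0 0 0 1" --pt "0 155 -1 0 0 0 1" --pt "0 190 -1 0 0 0 1"

```text
clock: 8.2
tool_pos: [0.5377, 0.1918, 0.085]
eef_rot: [-0.045, 0.999, -0.0, 0.001]
contact_force: [5.0, -2.0, -2.7]
opening: 0.159
finger_force: 15.0
```

move_arm --pt "0 15 0 0 0 0 1" --pt "0 26 0 0 0 0 1" --pt "0 28 0 0 0 0 1" --pt "0 28 0 0 0 0 1"

```text
clock: 8.7
tool_pos: [0.5353, 0.2191, 0.085]
eef_rot: [-0.045, 0.999, 0.001, 0.001]
contact_force: [6.0, 1.6, -2.6]
opening: 0.155
finger_force: 15.0
```

```bash
python3 - <<'E'
from h import *
x=st(); print(tocad(x['tool_pos']))
E
```

```text
8.7 [0.5353 0.2191 0.085 ] [[-0.996, -0.089, 0.002], [-0.089, 0.996, 0.001], [-0.002, 0.001, -1.0]] [ 6.   1.6 -2.6] 0.155 14.999632600229234
[ 1.46003101 25.15155883]
```

move_arm --pt "0 3 0 0 0 0 1" --pt "0 6 0 0 0 0 1" --pt "0 6 0 0 0 0 1"

```text
clock: 9.07
tool_pos: [0.5352, 0.2203, 0.085]
eef_rot: [-0.043, 0.999, -0.003, 0.001]
contact_force: [5.9, -6.4, 1.1]
opening: 0.156
finger_force: 15.0
```

```bash
python3 - <<'E'
from h import *
x=st(); print(tocad(x['tool_pos']))
E
```

```text
9.07 [0.5352 0.2203 0.085 ] [[-0.996, -0.086, 0.002], [-0.086, 0.996, -0.005], [-0.001, -0.006, -1.0]] [ 5.9 -6.4  1.1] 0.156 15.037562800571322
[ 1.42806717 26.41119155]
```

move_arm --pt "0 0 0 0 0 0 0.5" --pt "0 0 0 0 0 0 0.5" --pt "0 0 0 0 0 0 0.4" --pt "0 0 -40 0 0 0 0.4" --pt "0 0 -90 0 0 0 0.43"

```text
clock: 9.7
tool_pos: [0.532, 0.2252, 0.1747]
eef_rot: [-0.046, 0.999, -0.0, -0.002]
contact_force: [0.8, 0.3, 0.6]
opening: 0.573
finger_force: 0.0
```

```bash
sed -i 's/C0=np.array(\[.5515,.1445\])/C0=np.array([.5515,.146])/' h.py
cat >> h.py <<'E'
def look():
    s=snap('top'); box,o=pieces(s); o=[p for p in o if min(p['size'])>10]
    x=r.get_state(); y=R.from_quat(x['eef_rot']).as_matrix()[:,1]
    print('heading y',np.degrees(np.arctan2(y[1],y[0])).round(1),'q7',round(x['q'][6],2))
    for p in o:
        a=np.arctan2(p['ax'][1],p['ax'][0]); print('fork' if p['col'][0]<125 else 'spoon',p['px'].round(),np.round(p['size']),'ang',np.degrees(a).round(1),'grip',p['grip'].round(4)); rel([*p['grip'],.12],a+np.pi/2)
    return s
E
python3 - <<'E'
from h import *
st(); look()
E
```

```text
9.7 [0.532  0.2252 0.1747] [[-0.996, -0.091, -0.003], [-0.091, 0.996, -0.001], [0.004, -0.001, -1.0]] [0.8 0.3 0.6] 0.573 0.0
heading y 95.2 q7 0.89
fork [271. 197.] [14. 97.] ang -4.7 grip [ 0.5533 -0.1529]
rel [  17.3 -380.5   60.1] turn 9.946598144866982
fork [291. 212.] [15. 95.] ang -3.1 grip [ 0.5165 -0.2119]
rel [  59.3 -435.8   59.6] turn 8.309699128630086
spoon [311. 214.] [17. 98.] ang -12.6 grip [ 0.5141 -0.2721]
rel [  67.2 -495.6   59.3] turn 17.85961545467751
spoon [336. 221.] [18. 98.] ang -3.4 grip [ 0.5027 -0.3364]
rel [  84.4 -558.6   58.9] turn 8.648694870220211
spoon [359. 230.] [19. 99.] ang -7.8 grip [ 0.4842 -0.4051]
rel [ 109.  -625.3   58.5] turn 12.985736742646793
```

move_arm --pt "3 -55 0 0 0 3 0.43" --pt "6 -110 0 0 0 6 0.43" --pt "9 -165 0 0 0 10 0.43" --pt "12 -220 0 0 0 10 0.43" --pt "14 -275 20 0 0 10 0.43"

```text
clock: 10.38
tool_pos: [0.5452, -0.051, 0.1555]
eef_rot: [0.042, 0.999, 0.0, 0.002]
contact_force: [0.6, 0.4, -0.5]
opening: 0.571
finger_force: 0.0
```

move_arm --pt "-10 -50 20 0 0 0 0.43" --pt "-17 -103 45 0 0 0 0.43" --pt "-17 -103 60 0 0 0 0.43" --pt "-17 -103 60 0 0 0 0.43"

```text
clock: 10.88
tool_pos: [0.5516, -0.1527, 0.0936]
eef_rot: [0.042, 0.999, 0.001, -0.001]
contact_force: [0.2, 0.4, -0.8]
opening: 0.57
finger_force: 0.0
```

```bash
python3 - <<'E'
from h import *
st(); rel([.5533,-.1529,.0045],np.radians(85.3))
s=snap('scene'); save(s,'s2.png',(100,120,360,380),2.2)
E
```

```text
10.88 [ 0.5516 -0.1527  0.0936] [[-0.997, 0.083, -0.002], [0.083, 0.997, 0.002], [0.003, 0.002, -1.0]] [ 0.2  0.4 -0.8] 0.57 0.0
rel [-1.9 -0.2 89.1] turn -0.08239757115030955
```

View pics/s2.png

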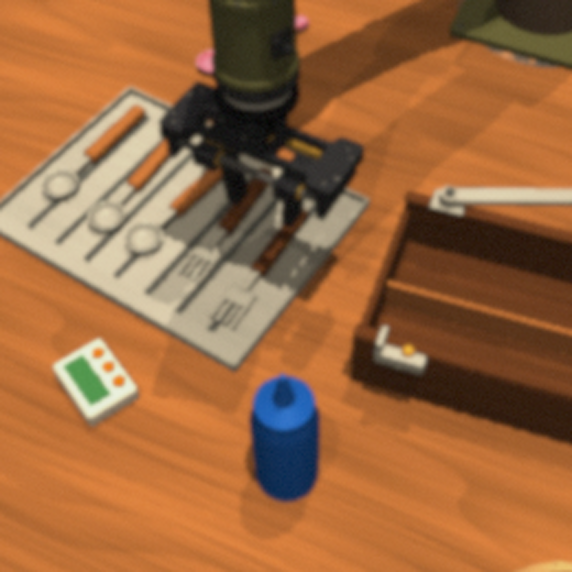

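Gripper (240,150) straddles the nearest fork (280,240); bay is open, keeper clear. Descend and grip.

move_arm --pt "-2 0 45 0 0 0 0.43" --pt "-2 0 80 0 0 0 0.43" --pt "-2 0 88 0 0 0 0.43" --pt "-2 0 88 0 0 0 1" --pt "-2 0 88 0 0 0 1" --newtons 30

```text
clock: 11.55
tool_pos: [0.5558, -0.1538, 0.0083]
eef_rot: [0.042, 0.999, -0.0, 0.001]
contact_force: [-0.3, 0.3, -0.1]
opening: 0.368
finger_force: 0.0
```

move_arm --pt "0 0 0 0 0 0 1" --pt "0 0 0 0 0 0 1" --pt "0 0 0 0 0 0 1" --pt "0 0 -10 0 0 0 1" --pt "0 0 -40 0 0 0 1"

```text
clock: 12.18
tool_pos: [0.5533, -0.1539, 0.0463]
eef_rot: [0.042, 0.999, 0.0, -0.002]
contact_force: [0.3, -0.8, -0.9]
opening: 0.198
finger_force: 30.0
```

move_arm --pt "0 0 -50 0 0 0 1" --pt "0 0 -100 0 0 0 1" --pt "0 0 -120 0 0 0 1"

```text
clock: 12.55
tool_pos: [0.5557, -0.1543, 0.1701]
eef_rot: [0.042, 0.999, -0.0, 0.002]
contact_force: [0.3, -0.3, -0.9]
opening: 0.201
finger_force: 30.0
```

```bash
python3 - <<'E'
from h import *
st(); rel(cad(-45,-108,160),TH);rel(cad(-45,-96,160),TH); print(r.get_state()['q'])
E
```

```text
12.55 [ 0.5557 -0.1543  0.1701] [[-0.996, 0.084, 0.004], [0.084, 0.996, -0.001], [-0.004, -0.0, -1.0]] [ 0.3 -0.3 -0.9] 0.201 29.99981939792633
rel [ 74.6 232.6   9.7] turn 79.97595702511137
rel [ 76.7 244.4   9.7] turn 79.97595702511137
[ 0.38629204  0.72752316 -0.33422545  1.78118724  0.351372    0.68718853
  1.34400365]
```

move_arm --pt "10 30 0 0 0 10 1" --pt "20 60 0 0 0 20 1" --pt "30 95 0 0 0 30 1" --pt "40 130 0 0 0 40 1" --pt "50 165 0 0 0 50 1"

```text
clock: 13.18
tool_pos: [0.518, 0.0157, 0.1671]
eef_rot: [0.463, 0.886, 0.0, -0.0]
contact_force: [0.2, 0.2, -0.6]
opening: 0.2
finger_force: 30.0
```

```bash
python3 - <<'E'
from h import *
st(); rel(cad(-34,-96,160),TH); rel(cad(-57,-96,160),TH)
E
```

```text
13.18 [0.518  0.0157 0.1671] [[-0.571, 0.821, 0.0], [0.821, 0.571, 0.0], [0.0, 0.0, -1.0]] [ 0.2  0.2 -0.6] 0.2 29.99379336833954
rel [70.5 40.4  7.2] turn 29.651645030767924
rel [81.9 20.4  7.2] turn 29.651645030767924
```

Then align and lower to about z = 42.

move_arm --pt "30 18 0 0 0 10 1" --pt "60 35 0 0 0 20 1" --pt "70.5 40.4 0 0 0 29.7 1" --pt "70.5 40.4 20 0 0 29.7 1" --pt "70.5 40.4 40 0 0 29.7 1"

```text
clock: 13.8
tool_pos: [0.5109, 0.0961, 0.1268]
eef_rot: [0.672, 0.741, 0.0, -0.0]
contact_force: [0.3, -0.1, -1.1]
opening: 0.201
finger_force: 30.0
```

```bash
python3 - <<'E'
from h import *
x=st(); print(tocad(x['tool_pos'])); rel(cad(-34,-96,41),TH)
E
```

```text
13.8 [0.5109 0.0961 0.1268] [[-0.097, 0.995, 0.001], [0.995, 0.097, 0.001], [0.001, 0.001, -1.0]] [ 0.3 -0.1 -1.1] 0.201 29.9998077750206
[-34.02515921 -96.5535755 ]
rel [ 0.5 -0.  85.8] turn 0.3490571181409763
```

move_arm --pt "0 0 40 0 0 0 1" --pt "0 0 75 0 0 0 1" --pt "0 0 85 0 0 0 1" --pt "0 0 85 0 0 0 1" --pt "0 0 85 0 0 0 0.68"

```text
clock: 14.42
tool_pos: [0.5119, 0.0957, 0.043]
eef_rot: [0.672, 0.74, 0.001, 0.001]
contact_force: [0.5, -0.1, 0.4]
opening: 0.293
finger_force: 0.0
```

move_arm --pt "0 0 0 0 0 0 0.68" --pt "0 0 -3 0 0 0 0.68" --pt "0 0 -30 0 0 0 0.68" --pt "0 0 -80 0 0 0 0.5" --pt "0 0 -120 0 0 0 0.43"

```text
clock: 15.05
tool_pos: [0.5111, 0.0955, 0.1638]
eef_rot: [0.672, 0.74, 0.0, 0.0]
contact_force: [0.5, 0.2, 0.4]
opening: 0.522
finger_force: 0.0
```

```bash
python3 - <<'E'
from h import *
st(); look(); rel([.5165,-.2119,.12],np.radians(86.9))
E
```

```text
15.05 [0.5111 0.0955 0.1638] [[-0.096, 0.995, 0.001], [0.995, 0.096, 0.0], [0.0, 0.001, -1.0]] [0.5 0.2 0.4] 0.522 0.0
heading y 5.5 q7 -0.02
fork [291. 212.] [15. 95.] ang -3.2 grip [ 0.5165 -0.2119]
rel [-306.6  -26.8   47.4] turn -81.38119268071729
spoon [311. 214.] [17. 98.] ang -12.5 grip [ 0.5141 -0.2721]
rel [-366.3  -34.9   47.2] turn -72.08779485167119
spoon [336. 221.] [18. 98.] ang -3.3 grip [ 0.5027 -0.3365]
rel [-429.4  -52.4   47. ] turn -81.22433779735191
spoon [359. 230.] [18. 99.] ang -7.5 grip [ 0.485  -0.4052]
rel [-496.   -76.5   46.7] turn -77.01196978882209
rel [-306.7  -26.8   47.4] turn -81.44449544311817
```

move_arm --pt "-30 -3 0 0 0 10 0.43" --pt "-60 -6 0 0 0 20 0.43" --pt "-90 -9 0 0 0 30 0.43" --pt "-120 -11 0 0 0 40 0.43" --pt "-150 -13 0 0 0 50 0.43"

```text
clock: 15.72
tool_pos: [0.5123, -0.0559, 0.162]
eef_rot: [0.923, 0.384, 0.0, -0.0]
contact_force: [0.5, 0.1, -0.3]
opening: 0.572
finger_force: 0.0
```

```bash
python3 - <<'E'
from h import *
st(); rel([.5165,-.2119,.10],np.radians(86.9))
E
```

```text
15.72 [ 0.5123 -0.0559  0.162 ] [[0.705, 0.709, 0.001], [0.709, -0.705, 0.0], [0.001, 0.0, -1.0]] [ 0.5  0.1 -0.3] 0.572 0.0
rel [-107.7  112.9   62. ] turn 48.2695035544491
```

move_arm --pt "-22 23 0 0 0 10 0.43" --pt "-44 46 0 0 0 20 0.43" --pt "-66 69 15 0 0 30 0.43" --pt "-88 92 35 0 0 40 0.43" --pt "-108 113 60 0 0 48.3 0.43"

```text
clock: 16.35
tool_pos: [0.5177, -0.2124, 0.1017]
eef_rot: [1.0, -0.027, 0.001, 0.0]
contact_force: [0.2, -0.1, 0.5]
opening: 0.564
finger_force: 0.0
```

```bash
python3 - <<'E'
from h import *
st(); rel([.5165,-.2119,.0055],np.radians(86.9))
E
```

```text
16.35 [ 0.5177 -0.2124  0.1017] [[0.999, -0.054, 0.002], [-0.054, -0.999, -0.0], [0.002, 0.0, -1.0]] [ 0.2 -0.1  0.5] 0.564 0.0
rel [-1.4 -0.5 96.2] turn 0.004963953176684299
```

move_arm --pt "-1 -0.5 50 0 0 0 0.43" --pt "-1 -0.5 88 0 0 0 0.43" --pt "-1 -0.5 96 0 0 0 0.43" --pt "-1 -0.5 96 0 0 0 1" --pt "-1 -0.5 96 0 0 0 1"

```text
clock: 16.98
tool_pos: [0.5173, -0.2112, 0.0072]
eef_rot: [1.0, -0.024, 0.001, 0.001]
contact_force: [0.9, 0.1, 0.2]
opening: 0.369
finger_force: 0.0
```

move_arm --pt "0 0 0 0 0 0 1" --pt "0 0 0 0 0 0 1" --pt "0 0 0 0 0 0 1" --pt "0 0 -10 0 0 0 1" --pt "0 0 -40 0 0 0 1"

```text
clock: 17.6
tool_pos: [0.5153, -0.2101, 0.0455]
eef_rot: [1.0, -0.024, -0.001, -0.001]
contact_force: [0.8, 0.2, -0.9]
opening: 0.204
finger_force: 30.0
```

move_arm --pt "0 0 -50 0 0 0 1" --pt "0 0 -100 0 0 0 1" --pt "0 0 -122 0 0 0 1"

```text
clock: 17.98
tool_pos: [0.5169, -0.2113, 0.1708]
eef_rot: [1.0, -0.025, 0.002, 0.001]
contact_force: [0.2, -0.2, -1.9]
opening: 0.199
finger_force: 30.0
```

```bash
python3 - <<'E'
from h import *
st(); rel(cad(-57,-108,160),TH)
E
```

```text
17.98 [ 0.5169 -0.2113  0.1708] [[0.999, -0.049, 0.003], [-0.049, -0.999, -0.002], [0.003, 0.001, -1.0]] [ 0.2 -0.2 -1.9] 0.199 29.963848292827606
rel [ -42.4 -292.2   10.3] turn 81.98307597252622
```

move_arm --pt "-4 -29 0 0 0 -10 1" --pt "-8 -58 0 0 0 -20 1" --pt "-12 -87 0 0 0 -30 1" --pt "-16 -116 0 0 0 -40 1" --pt "-20 -146 0 0 0 -50 1"

```text
clock: 18.6
tool_pos: [0.503, -0.0631, 0.1682]
eef_rot: [0.915, 0.403, -0.0, 0.0]
contact_force: [0.0, -0.1, -1.2]
opening: 0.199
finger_force: 30.0
```

```bash
python3 - <<'E'
from h import *
st(); rel(cad(-57,-108,140),TH)
E
```

```text
18.6 [ 0.503  -0.0631  0.1682] [[0.675, 0.737, -0.0], [0.737, -0.675, -0.0], [-0.0, -0.0, -1.0]] [ 0.  -0.1 -1.2] 0.199 29.961939454078674
rel [  98.1 -108.7   28.2] turn -47.68473870197389
```

move_arm --pt "20 -22 0 0 0 -10 1" --pt "40 -44 0 0 0 -20 1" --pt "60 -66 0 0 0 -30 1" --pt "80 -88 0 0 0 -40 1" --pt "98 -109 10 0 0 -47.7 1"

```text
clock: 19.23
tool_pos: [0.4903, 0.0829, 0.1585]
eef_rot: [0.674, 0.738, 0.001, 0.001]
contact_force: [0.6, 0.1, -1.2]
opening: 0.2
finger_force: 30.0
```

```bash
python3 - <<'E'
from h import *
x=st(); print(tocad(x['tool_pos'])); rel(cad(-56,-108,43),TH)
E
```

```text
19.23 [0.4903 0.0829 0.1585] [[-0.09, 0.996, 0.002], [0.996, 0.09, 0.0], [-0.0, 0.002, -1.0]] [ 0.6  0.1 -1.2] 0.2 29.96282994747162
[ -55.74847402 -107.83854502]
rel [ -0.2  -0.4 115.5] turn -0.02753097864059839
```

move_arm --pt "0 2 50 0 0 0 1" --pt "0 2 95 0 0 0 1" --pt "0 2 113 0 0 0 1" --pt "0 2 115 0 0 0 1" --pt "0 2 115 0 0 0 0.72"

```text
clock: 19.85
tool_pos: [0.4925, 0.0821, 0.0435]
eef_rot: [0.676, 0.737, 0.0, 0.0]
contact_force: [-0.3, -0.2, 0.7]
opening: 0.274
finger_force: 0.0
```

move_arm --pt "0 0 0 0 0 0 0.72" --pt "0 0 -3 0 0 0 0.72" --pt "0 0 -30 0 0 0 0.7" --pt "0 0 -80 0 0 0 0.5" --pt "0 0 -120 0 0 0 0.43"

```text
clock: 20.48
tool_pos: [0.4922, 0.0822, 0.1649]
eef_rot: [0.676, 0.737, 0.001, 0.0]
contact_force: [0.6, 0.1, -0.6]
opening: 0.508
finger_force: 0.0
```

```bash
python3 - <<'E'
from h import *
st(); look()
s=snap('scene'); save(s,'s3.png',(250,190,500,350),3)
E
```

```text
20.48 [0.4922 0.0822 0.1649] [[-0.085, 0.996, 0.001], [0.996, 0.085, 0.0], [0.0, 0.001, -1.0]] [ 0.6  0.1 -0.6] 0.508 0.0
heading y 4.9 q7 0.02
spoon [311. 214.] [17. 98.] ang -12.5 grip [ 0.5141 -0.272 ]
rel [-354.9  -11.    48.4] turn -72.68728351109779
spoon [336. 221.] [18. 98.] ang -3.3 grip [ 0.5027 -0.336 ]
rel [-417.6  -27.7   48.2] turn -81.84746893507764
spoon [359. 229.] [18. 99.] ang -7.7 grip [ 0.485  -0.4052]
rel [-485.1  -51.3   47.9] turn -77.45875040632514
```

View pics/s3.png

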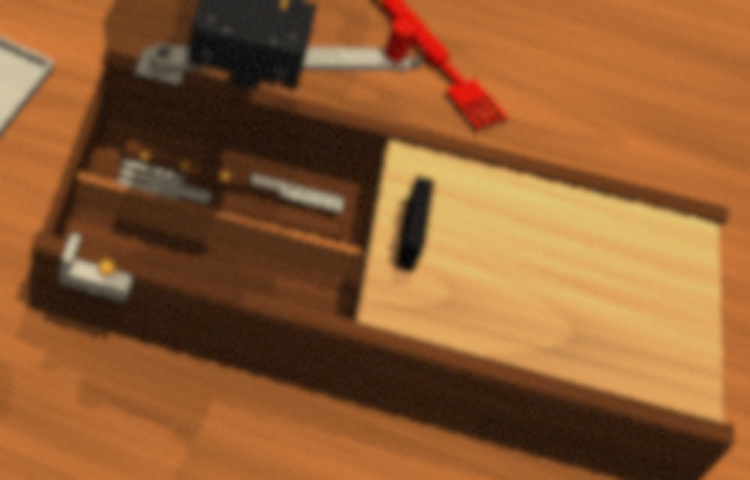

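Both forks (heads at (165,180) and (300,190) in the crop) lie in the hinge-side lane. Now the spoons.

move_arm --pt "-45 -2 0 0 0 -9 0.43" --pt "-90 -4 0 0 0 -18 0.43" --pt "-135 -6 0 0 0 -27 0.43" --pt "-180 -7 0 0 0 -36 0.43" --pt "-225 -8 0 0 0 -45 0.43"

```text
clock: 21.2
tool_pos: [0.5029, -0.1439, 0.1623]
eef_rot: [0.34, 0.94, 0.0, -0.0]
contact_force: [0.5, -0.3, 0.9]
opening: 0.571
finger_force: 0.0
```

```bash
python3 - <<'E'
from h import *
rel([.5141,-.272,.10],np.radians(77.5))
E
```

```text
rel [-90.7 -91.2  62.2] turn -27.300648737752454
```

move_arm --pt "-30 -30 5 0 0 -9 0.43" --pt "-60 -60 20 0 0 -18 0.43" --pt "-90.7 -91.2 40 0 0 -27.3 0.43" --pt "-90.7 -91.2 62 0 0 -27.3 0.43" --pt "-90.7 -91.2 62 0 0 -27.3 0.43"

```text
clock: 21.82
tool_pos: [0.5121, -0.2705, 0.0988]
eef_rot: [0.112, 0.994, 0.001, -0.002]
contact_force: [0.2, 0.3, 0.6]
opening: 0.566
finger_force: 0.0
```

```bash
python3 - <<'E'
from h import *
rel([.5141,-.272,.0055],np.radians(77.5))
E
```

```text
rel [-2.6 -1.1 93.3] turn -0.3583067680309142
```

move_arm --pt "-1.5 -1 50 0 0 0 0.43" --pt "-1.5 -1 86 0 0 0 0.43" --pt "-1.5 -1 94 0 0 0 0.43" --pt "-1.5 -1 94 0 0 0 1" --pt "-1.5 -1 94 0 0 0 1"

```text
clock: 22.45
tool_pos: [0.5163, -0.2724, 0.0084]
eef_rot: [0.111, 0.994, -0.0, 0.001]
contact_force: [0.1, 0.9, -0.1]
opening: 0.369
finger_force: 0.0
```

move_arm --pt "0 0 0 0 0 0 1" --pt "0 0 0 0 0 0 1" --pt "0 0 0 0 0 0 1" --pt "0 0 -10 0 0 0 1" --pt "0 0 -40 0 0 0 1"

```text
clock: 23.08
tool_pos: [0.5139, -0.2716, 0.0463]
eef_rot: [0.111, 0.994, 0.0, -0.002]
contact_force: [-0.5, 0.4, -1.2]
opening: 0.203
finger_force: 30.0
```

move_arm --pt "0 0 -50 0 0 0 1" --pt "0 0 -100 0 0 0 1" --pt "0 0 -122 0 0 0 1"

```text
clock: 23.45
tool_pos: [0.5161, -0.2725, 0.172]
eef_rot: [0.112, 0.994, -0.001, 0.002]
contact_force: [-0.1, -0.4, -1.7]
opening: 0.197
finger_force: 30.0
```

```bash
python3 - <<'E'
from h import *
st(); rel(cad(37,-96,140),TH)
E
```

```text
23.45 [ 0.5161 -0.2725  0.172 ] [[-0.975, 0.222, 0.004], [0.222, 0.975, -0.001], [-0.004, -0.001, -1.0]] [-0.1 -0.4 -1.7] 0.197 29.999982118606567
rel [ 19.6 380.8  31.7] turn 71.9845965306094
```

move_arm --pt "3 47 0 0 0 9 1" --pt "6 94 0 0 0 18 1" --pt "9 141 0 0 0 27 1" --pt "12 188 0 0 0 36 1" --pt "15 235 0 0 0 45 1"

```text
clock: 24.08
tool_pos: [0.5525, -0.038, 0.1691]
eef_rot: [0.486, 0.874, 0.0, -0.0]
contact_force: [1.6, -0.5, -2.2]
opening: 0.2
finger_force: 30.0
```

```bash
python3 - <<'E'
from h import *
st(); rel(cad(37,-96,140),TH)
E
```

```text
24.07 [ 0.5525 -0.038   0.1691] [[-0.528, 0.849, -0.0], [0.849, 0.528, 0.0], [0.0, 0.0, -1.0]] [ 1.6 -0.5 -2.2] 0.2 29.994774162769318
rel [104.5  99.3  29.1] turn 26.699543922958753
```

move_arm --pt "35 33 0 0 0 9 1" --pt "70 66 0 0 0 18 1" --pt "104.5 99.3 0 0 0 26.7 1" --pt "104.5 99.3 15 0 0 26.7 1" --pt "104.5 99.3 29 0 0 26.7 1"

```text
clock: 24.7
tool_pos: [0.5803, 0.1012, 0.1391]
eef_rot: [0.672, 0.741, -0.001, -0.0]
contact_force: [-0.6, -0.2, -0.4]
opening: 0.203
finger_force: 30.0
```

```bash
python3 - <<'E'
from h import *
x=st(); print(tocad(x['tool_pos'])); rel(cad(37,-96,25),TH)
E
```

```text
24.7 [0.5803 0.1012 0.1391] [[-0.097, 0.995, -0.001], [0.995, 0.097, -0.001], [-0.0, -0.001, -1.0]] [-0.6 -0.2 -0.4] 0.203 29.999663829803467
[ 35.6267257  -97.84218706]
rel [  1.9   1.5 114.1] turn 0.35124260292469955
```

move_arm --pt "1 1.5 50 0 0 0 1" --pt "1 1.5 92 0 0 0 1" --pt "1 1.5 111 0 0 0 1" --pt "1 1.5 113 0 0 0 1" --pt "1 1.5 113 0 0 0 0.7"

```text
clock: 25.32
tool_pos: [0.5835, 0.1024, 0.028]
eef_rot: [0.673, 0.74, 0.001, 0.001]
contact_force: [-0.5, 0.2, 0.5]
opening: 0.286
finger_force: 0.0
```

move_arm --pt "0 0 0 0 0 0 0.7" --pt "0 0 -3 0 0 0 0.7" --pt "0 0 -30 0 0 0 0.7" --pt "0 0 -80 0 0 0 0.6" --pt "0 0 -138 0 0 0 0.43"

```text
clock: 25.95
tool_pos: [0.5819, 0.1029, 0.1663]
eef_rot: [0.672, 0.74, -0.0, -0.0]
contact_force: [0.6, 0.8, 0.0]
opening: 0.489
finger_force: 0.0
```

```bash
python3 - <<'E'
from h import *
st(); look()
E
```

```text
25.95 [0.5819 0.1029 0.1663] [[-0.096, 0.995, -0.001], [0.995, 0.096, -0.0], [0.0, -0.001, -1.0]] [0.6 0.8 0. ] 0.489 0.0
heading y 5.5 q7 -0.05
spoon [336. 221.] [18. 98.] ang -3.2 grip [ 0.5027 -0.3364]
rel [-429.9 -126.    51.9] turn -81.33502337652544
spoon [359. 230.] [19. 98.] ang -7.8 grip [ 0.4846 -0.4052]
rel [-496.6 -150.6   51.5] turn -76.73948166690278
```

move_arm --pt "-43 -13 0 0 0 10 0.43" --pt "-86 -26 0 0 0 20 0.43" --pt "-129 -39 0 0 0 30 0.43" --pt "-172 -52 0 0 0 40 0.43" --pt "-215 -64 0 0 0 50 0.43"

```text
clock: 26.62
tool_pos: [0.5391, -0.1186, 0.1654]
eef_rot: [0.923, 0.384, 0.001, 0.0]
contact_force: [0.8, -0.5, -0.6]
opening: 0.572
finger_force: 0.0
```

```bash
python3 - <<'E'
from h import *
rel([.5027,-.3364,.1],np.radians(86.7))
E
```

```text
rel [-180.3  127.7   65.3] turn 48.481142605283026
```

move_arm --pt "-36 25 0 0 0 10 0.43" --pt "-72 51 0 0 0 20 0.43" --pt "-108 76 20 0 0 30 0.43" --pt "-144 102 40 0 0 40 0.43" --pt "-180 128 60 0 0 48.5 0.43"

```text
clock: 27.25
tool_pos: [0.5046, -0.3366, 0.1047]
eef_rot: [1.0, -0.028, 0.001, 0.0]
contact_force: [1.2, -1.2, 0.1]
opening: 0.571
finger_force: 0.0
```

move_arm --pt "0 0 0 0 0 0 0.43" --pt "0 0 0 0 0 0 0.43"

```text
clock: 27.5
tool_pos: [0.5048, -0.3345, 0.1049]
eef_rot: [1.0, -0.026, 0.0, -0.001]
contact_force: [1.0, -0.2, 1.2]
opening: 0.572
finger_force: 0.0
```

```bash
python3 - <<'E'
from h import *
rel([.5027,-.3364,.0055],np.radians(86.7))
E
```

```text
rel [-2.   2.1 99.4] turn 0.37661716664442224
```

move_arm --pt "-2 1.5 50 0 0 0 0.43" --pt "-2 1.5 91 0 0 0 0.43" --pt "-2 1.5 99 0 0 0 0.43" --pt "-2 1.5 99 0 0 0 1" --pt "-2 1.5 99 0 0 0 1"

```text
clock: 28.12
tool_pos: [0.5036, -0.3373, 0.0075]
eef_rot: [1.0, -0.026, 0.001, 0.001]
contact_force: [-0.2, 0.2, 0.0]
opening: 0.369
finger_force: 0.0
```

move_arm --pt "0 0 0 0 0 0 1" --pt "0 0 0 0 0 0 1" --pt "0 0 0 0 0 0 1" --pt "0 0 -10 0 0 0 1" --pt "0 0 -40 0 0 0 1"

```text
clock: 28.75
tool_pos: [0.5012, -0.3359, 0.0452]
eef_rot: [1.0, -0.026, -0.001, -0.001]
contact_force: [-0.3, -0.8, -1.2]
opening: 0.203
finger_force: 30.0
```

move_arm --pt "0 0 -50 0 0 0 1" --pt "0 0 -100 0 0 0 1" --pt "0 0 -122 0 0 0 1"

```text
clock: 29.12
tool_pos: [0.5028, -0.3378, 0.171]
eef_rot: [1.0, -0.026, 0.002, 0.001]
contact_force: [0.0, -0.5, -1.0]
opening: 0.206
finger_force: 30.0
```

```bash
python3 - <<'E'
from h import *
st(); rel(cad(54,-108,140),TH)
E
```

```text
29.12 [ 0.5028 -0.3378  0.171 ] [[0.999, -0.053, 0.003], [-0.053, -0.999, -0.003], [0.003, 0.002, -1.0]] [ 0.  -0.5 -1. ] 0.206 29.97704654932022
rel [  73.8 -435.1   30.2] turn 81.77262602722266
```

move_arm --pt "4 -44 -5 0 0 -10 1" --pt "8 -88 -8 0 0 -20 1" --pt "12 -132 -8 0 0 -30 1" --pt "18 -175 -8 0 0 -40 1" --pt "25 -219 -8 0 0 -50 1"

```text
clock: 29.75
tool_pos: [0.5385, -0.1182, 0.1762]
eef_rot: [0.916, 0.401, -0.0, 0.0]
contact_force: [0.2, -0.2, -1.3]
opening: 0.202
finger_force: 30.0
```

```bash
python3 - <<'E'
from h import *
st(); rel(cad(54,-108,140),TH)
E
```

```text
29.75 [ 0.5385 -0.1182  0.1762] [[0.678, 0.735, -0.0], [0.735, -0.678, -0.0], [-0.0, 0.0, -1.0]] [ 0.2 -0.2 -1.3] 0.202 29.974966943264008
rel [196.5 -98.2  36.1] turn -47.90388068246244
```

move_arm --pt "39 -20 0 0 0 -10 1" --pt "78 -40 0 0 0 -20 1" --pt "118 -60 0 0 0 -30 1" --pt "157 -80 0 0 0 -40 1" --pt "196.5 -98 15 0 0 -48 1"

```text
clock: 30.38
tool_pos: [0.602, 0.0922, 0.1619]
eef_rot: [0.674, 0.739, 0.001, 0.001]
contact_force: [0.7, -1.0, -2.3]
opening: 0.2
finger_force: 30.0
```

move_arm --pt "0 0 15 0 0 0 1" --pt "0 0 20 0 0 0 1"

```text
clock: 30.62
tool_pos: [0.5999, 0.0898, 0.1398]
eef_rot: [0.676, 0.737, -0.002, -0.0]
contact_force: [-0.6, -0.8, -1.4]
opening: 0.201
finger_force: 30.0
```

```bash
python3 - <<'E'
from h import *
x=st(); print(tocad(x['tool_pos'])); rel(cad(54,-108,36),TH)
s=snap('scene'); save(s,'s4.png',(250,190,500,350),3)
E
```

```text
30.62 [0.5999 0.0898 0.1398] [[-0.086, 0.996, -0.003], [0.996, 0.086, -0.002], [-0.002, -0.003, -1.0]] [-0.6 -0.8 -1.4] 0.201 29.976945519447327
[  54.08318395 -110.95466197]
rel [  3.1   0.2 103.8] turn -0.27958815431809114
```

View pics/s4.png

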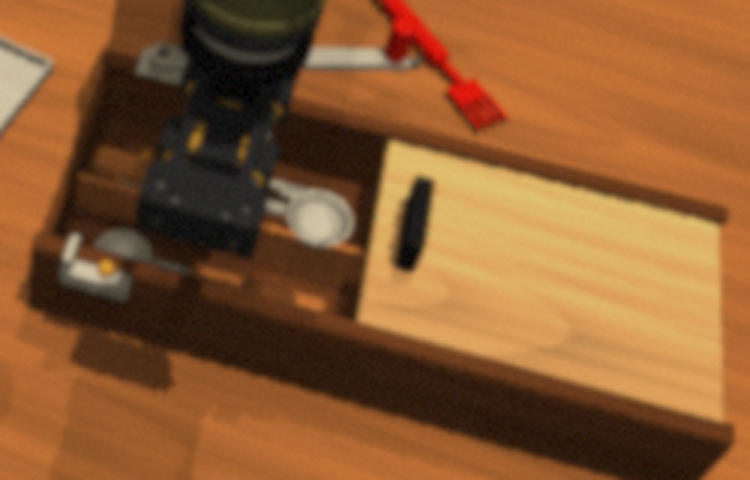

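Spoon A lies in the spoon lane (bowl at (125,245)), B is held above with bowl at (320,215). Lower B.

move_arm --pt "3 0 50 0 0 0 1" --pt "3 0 90 0 0 0 1" --pt "3 0 104 0 0 0 1" --pt "3 0 106 0 0 0 1" --pt "3 0 106 0 0 0 0.72"

```text
clock: 31.3
tool_pos: [0.6013, 0.0935, 0.0361]
eef_rot: [0.676, 0.737, 0.0, 0.0]
contact_force: [-1.1, -0.6, 0.1]
opening: 0.275
finger_force: 0.6
```

move_arm --pt "0 0 0 0 0 0 0.72" --pt "0 0 -3 0 0 0 0.72" --pt "0 0 -30 0 0 0 0.7" --pt "0 0 -80 0 0 0 0.6" --pt "0 0 -132 0 0 0 0.43"

```text
clock: 31.92
tool_pos: [0.6014, 0.0945, 0.1688]
eef_rot: [0.676, 0.737, 0.001, 0.0]
contact_force: [0.5, 0.7, 1.0]
opening: 0.494
finger_force: 0.0
```

```bash
python3 - <<'E'
from h import *
st(); look()
E
```

```text
31.93 [0.6014 0.0945 0.1688] [[-0.087, 0.996, 0.002], [0.996, 0.087, 0.001], [0.0, 0.002, -1.0]] [0.5 0.7 1. ] 0.494 0.0
heading y 5.0 q7 -0.03
spoon [359. 230.] [18. 98.] ang -7.8 grip [ 0.4845 -0.4052]
rel [-487.8 -164.8   52.9] turn -77.21513009360264
```

move_arm --pt "-49 -16 0 0 0 -9 0.43" --pt "-98 -33 0 0 0 -18 0.43" --pt "-147 -50 0 0 0 -27 0.43" --pt "-196 -66 0 0 0 -36 0.43" --pt "-245 -82 0 0 0 -45 0.43"

```text
clock: 32.6
tool_pos: [0.541, -0.1587, 0.1675]
eef_rot: [0.34, 0.941, 0.0, 0.001]
contact_force: [0.6, -0.3, 0.4]
opening: 0.568
finger_force: 0.0
```

```bash
python3 - <<'E'
from h import *
rel([.4845,-.4052,.1],np.radians(82.2))
E
```

```text
rel [-113.7 -225.9   67.5] turn -31.896994782388717
```

move_arm --pt "-22 -45 0 0 0 -8 0.43" --pt "-45 -90 10 0 0 -16 0.43" --pt "-68 -135 25 0 0 -24 0.43" --pt "-91 -180 40 0 0 -32 0.43" --pt "-114 -226 60 0 0 -32 0.43"

```text
clock: 33.22
tool_pos: [0.4832, -0.4059, 0.1073]
eef_rot: [0.069, 0.998, -0.001, 0.002]
contact_force: [0.7, -0.4, 0.7]
opening: 0.568
finger_force: 0.0
```

move_arm --pt "0 0 0 0 0 0 0.43" --pt "0 0 0 0 0 0 0.43"

```text
clock: 33.48
tool_pos: [0.4833, -0.4032, 0.1071]
eef_rot: [0.07, 0.998, 0.0, 0.001]
contact_force: [-0.6, 0.5, 0.2]
opening: 0.57
finger_force: 0.0
```

```bash
python3 - <<'E'
from h import *
st();rel([.4845,-.4052,.0055],np.radians(82.2))
E
```

```text
33.48 [ 0.4833 -0.4032  0.1071] [[-0.99, 0.14, 0.002], [0.14, 0.99, 0.0], [-0.002, 0.0, -1.0]] [-0.6  0.5  0.2] 0.57 0.0
rel [ -1.3  -1.9 101.6] turn -0.21904386961223565
```

move_arm --pt "-1 -1.5 50 0 0 0 0.43" --pt "-1 -1.5 92 0 0 0 0.43" --pt "-1 -1.5 101 0 0 0 0.43" --pt "-1 -1.5 101 0 0 0 1" --pt "-1 -1.5 101 0 0 0 1"

```text
clock: 34.1
tool_pos: [0.4848, -0.4055, 0.0077]
eef_rot: [0.07, 0.998, -0.001, 0.002]
contact_force: [0.9, -0.8, -0.7]
opening: 0.365
finger_force: 0.0
```

move_arm --pt "0 0 0 0 0 0 1" --pt "0 0 0 0 0 0 1" --pt "0 0 0 0 0 0 1" --pt "0 0 -10 0 0 0 1" --pt "0 0 -40 0 0 0 1"

```text
clock: 34.72
tool_pos: [0.4819, -0.4043, 0.045]
eef_rot: [0.07, 0.998, 0.001, -0.002]
contact_force: [-0.9, -0.0, -1.0]
opening: 0.2
finger_force: 30.0
```

move_arm --pt "0 0 -50 0 0 0 1" --pt "0 0 -100 0 0 0 1" --pt "0 0 -130 0 0 0 1"

```text
clock: 35.1
tool_pos: [0.4838, -0.4054, 0.1787]
eef_rot: [0.07, 0.998, -0.001, 0.001]
contact_force: [0.1, -0.9, -2.0]
opening: 0.202
finger_force: 30.0
```

```bash
python3 - <<'E'
from h import *
st(); rel(cad(45,-96,150),TH)
s=snap('top'); W=pts(s); save(s,'t5.png',(60,130,240,230),4)
P=W.reshape(-1,3); P=P[~np.isnan(P[:,0])]; c=tocad(P); m=(abs(c[:,0])<85)&(c[:,1]>-210)&(c[:,1]<-5)
c=c[m];z=P[m,2]
for lo,hi in((-85,-4),(4,85)):
    k=(c[:,0]>lo)&(c[:,0]<hi); print(lo,np.percentile(z[k],[5,50,90,99]))
E
```

```text
35.1 [ 0.4838 -0.4054  0.1787] [[-0.99, 0.139, 0.002], [0.139, 0.99, -0.001], [-0.003, -0.001, -1.0]] [ 0.1 -0.9 -2. ] 0.202 29.99927133321762
rel [-33.6 519.1  28.2] turn 76.78739357673822
-85 [0.00651951 0.01628646 0.03457127 0.08573306]
4 [0.00654337 0.01409118 0.03316976 0.08546216]
```

View pics/t5.png

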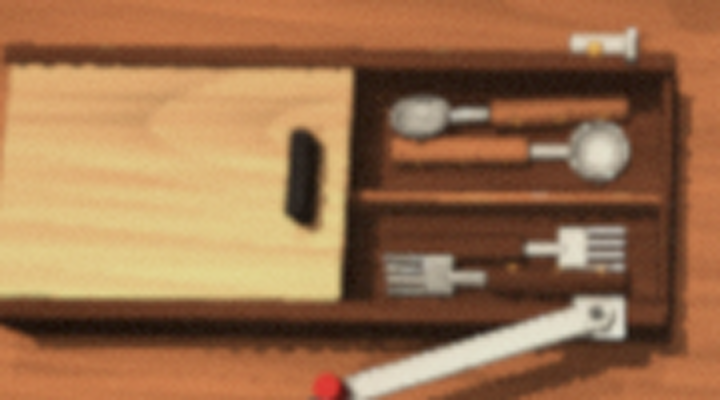

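Two spoons lie side by side, opposed (bowls (420,115) and (598,150)), and both forks are in the hinge-side lane. The third spoon goes on top, mid-lane.

move_arm --pt "0 54 0 0 0 8 1" --pt "0 108 0 0 0 16 1" --pt "-3 162 0 0 0 24 1" --pt "-6 216 0 0 0 32 1" --pt "-10 270 0 0 0 40 1"

```text
clock: 35.78
tool_pos: [0.5305, -0.1374, 0.1755]
eef_rot: [0.409, 0.913, 0.0, -0.0]
contact_force: [-0.1, 0.4, -1.5]
opening: 0.2
finger_force: 30.0
```

```bash
python3 - <<'E'
from h import *
st(); rel(cad(45,-96,150),TH)
E
```

```text
35.77 [ 0.5305 -0.1374  0.1755] [[-0.665, 0.746, -0.001], [0.746, 0.665, 0.0], [0.001, -0.0, -1.0]] [-0.1  0.4 -1.5] 0.2 29.994367361068726
rel [140.8 204.6  25.6] turn 36.51705723301288
```

move_arm --pt "28 41 0 0 0 8 1" --pt "56 82 0 0 0 16 1" --pt "84 123 0 0 0 24 1" --pt "112 164 0 0 0 32 1" --pt "141 204.5 5 0 0 36.5 1"

```text
clock: 36.4
tool_pos: [0.5886, 0.1041, 0.1707]
eef_rot: [0.674, 0.739, 0.0, 0.0]
contact_force: [0.4, -0.9, -1.1]
opening: 0.201
finger_force: 30.0
```

move_arm --pt "0 0 12 0 0 0 1" --pt "0 0 20 0 0 0 1"

```text
clock: 36.65
tool_pos: [0.5875, 0.1017, 0.1497]
eef_rot: [0.672, 0.74, -0.001, -0.0]
contact_force: [-0.1, 0.0, -1.5]
opening: 0.201
finger_force: 30.0
```

```bash
python3 - <<'E'
from h import *
x=st(); print(tocad(x['tool_pos'])); rel(cad(45,-96,38),TH)
E
```

```text
36.65 [0.5875 0.1017 0.1497] [[-0.096, 0.995, -0.002], [0.995, 0.096, -0.001], [-0.001, -0.002, -1.0]] [-0.1  0.  -1.5] 0.201 29.99888777732849
[ 42.80146721 -97.91540586]
rel [  2.    2.4 111.7] turn 0.324986275560434
```

move_arm --pt "1.5 2.4 50 0 0 0 1" --pt "1.5 2.4 95 0 0 0 1" --pt "1.5 2.4 110 0 0 0 1" --pt "1.5 2.4 112 0 0 0 1" --pt "1.5 2.4 112 0 0 0 0.72"

```text
clock: 37.28
tool_pos: [0.5915, 0.1038, 0.0401]
eef_rot: [0.673, 0.74, 0.001, 0.001]
contact_force: [-1.1, -0.3, 0.4]
opening: 0.271
finger_force: 0.0
```

move_arm --pt "0 0 0 0 0 0 0.72" --pt "0 0 -3 0 0 0 0.72" --pt "0 0 -30 0 0 0 0.7" --pt "0 0 -80 0 0 0 0.6" --pt "0 0 -130 0 0 0 0.43"

```text
clock: 37.9
tool_pos: [0.5906, 0.1043, 0.1706]
eef_rot: [0.672, 0.74, 0.0, 0.0]
contact_force: [1.5, -0.6, 0.0]
opening: 0.49
finger_force: 0.0
```

```bash
python3 - <<'E'
from h import *
st(); print('side'); rel(cad(0,25,165),TH+np.pi/2)
E
```

```text
37.9 [0.5906 0.1043 0.1706] [[-0.096, 0.995, 0.0], [0.995, 0.096, 0.0], [0.0, 0.0, -1.0]] [ 1.5 -0.6  0. ] 0.49 0.0
side
rel [120.9 -45.5   5.6] turn -89.69549267907534
```

move_arm --pt "24 -9 0 0 0 -10 0.43" --pt "48 -18 0 0 0 -20 0.43" --pt "72 -27 0 0 0 -30 0.43" --pt "96 -36 0 0 0 -40 0.43" --pt "121 -45.5 0 0 0 -50 0.43"

```text
clock: 38.52
tool_pos: [0.5337, 0.2209, 0.1695]
eef_rot: [0.294, 0.956, 0.0, 0.001]
contact_force: [-0.1, -0.2, -0.4]
opening: 0.57
finger_force: 0.0
```

move_arm --pt "0 0 0 0 0 -10 0.43" --pt "0 0 0 0 0 -20 0.43" --pt "0 0 0 0 0 -30 0.43" --pt "0 0 0 0 0 -39.7 0.43" --pt "0 0 0 0 0 -39.7 0.43"

```text
clock: 39.15
tool_pos: [0.534, 0.2201, 0.1692]
eef_rot: [-0.044, 0.999, 0.0, 0.0]
contact_force: [-0.3, 0.3, -0.3]
opening: 0.567
finger_force: 0.0
```

```bash
python3 - <<'E'
from h import *
x=st(); print(tocad(x['tool_pos'])); rel(cad(0,25,85),TH+np.pi/2)
s=snap('scene'); W=pts(s)
P=W.reshape(-1,3); P=P[~np.isnan(P[:,0])]; c=tocad(P); m=(abs(c[:,0])<83)&(c[:,1]>-205)&(c[:,1]<-40)&(P[:,2]<.1)
c=c[m];z=P[m,2]
for lo,hi in((-83,-5),(5,83)):
    k=(c[:,0]>lo)&(c[:,0]<hi); print(lo,np.percentile(z[k],[5,50,90,99]))
a=s['frame'][180:320,240:420]; s2=snap('top'); b=s2['frame'][130:230,60:240]
cv2.imwrite('pics/b6.png',np.vstack([cv2.resize(a,(540,420)),cv2.resize(b,(540,180*0+170))])[:,:,::-1])
E
```

```text
39.15 [0.534  0.2201 0.1692] [[-0.996, -0.088, 0.001], [-0.088, 0.996, 0.0], [-0.001, 0.0, -1.0]] [-0.3  0.3 -0.3] 0.567 0.0
[ 0.27824443 24.74545423]
rel [ 0.3  0.2 84.2] turn -0.1277551319270458
-83 [0.00923909 0.02411904 0.03568725 0.08784865]
5 [0.00953994 0.03592661 0.08216777 0.085852  ]
```

View pics/b6.png

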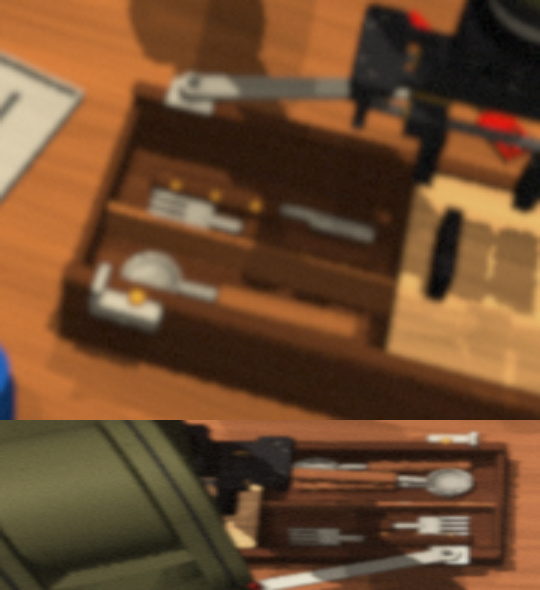

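All five lie low in their lanes (third spoon with bowl at (150,270), resting on the others). Now shut the cover.

move_arm --pt "0 0 45 0 0 0 0.43" --pt "0 0 80 0 0 0 0.43" --pt "0 0 83 0 0 0 1" --pt "0 0 83 0 0 0 1" --pt "0 0 83 0 0 0 1" --newtons 15

```text
clock: 39.88
tool_pos: [0.5348, 0.2208, 0.0872]
eef_rot: [-0.045, 0.999, 0.001, 0.001]
contact_force: [1.4, 0.2, -0.1]
opening: 0.252
finger_force: 0.0
```

move_arm --pt "0 0 0 0 0 0 1" --pt "0 0 0 0 0 0 1" --pt "0 0 0 0 0 0 1"

```text
clock: 40.25
tool_pos: [0.5347, 0.2201, 0.0869]
eef_rot: [-0.045, 0.999, 0.0, 0.001]
contact_force: [-0.7, -1.8, 6.6]
opening: 0.157
finger_force: 15.0
```

```bash
python3 - <<'E'
from h import *
x=st(); print(tocad(x['tool_pos'])); rel(cad(0,-195,86),TH+np.pi/2)
E
```

```text
40.25 [0.5347 0.2201 0.0869] [[-0.996, -0.09, 0.002], [-0.09, 0.996, 0.0], [-0.002, 0.0, -1.0]] [-0.7 -1.8  6.6] 0.157 14.997203825041652
[ 0.92633111 24.75606522]
rel [   0.7 -219.8    0.9] turn -0.04915767484808953
```

move_arm --pt "0 -40 0 0 0 0 1" --pt "0 -80 0 0 0 0 1" --pt "0 -120 0 0 0 0 1" --pt "0 -160 0 0 0 0 1" --pt "0 -195 0 0 0 0 1"

```text
clock: 40.88
tool_pos: [0.5518, 0.026, 0.0869]
eef_rot: [-0.045, 0.999, 0.001, 0.001]
contact_force: [-1.0, 3.5, 8.0]
opening: 0.156
finger_force: 15.0
```

move_arm --pt "0 -12 0 0 0 0 1" --pt "0 -22 0 0 0 0 1" --pt "0 -28 0 0 0 0 1" --pt "0 -30 0 0 0 0 1" --pt "0 -30 0 0 0 0 1"

```text
clock: 41.5
tool_pos: [0.554, 0.001, 0.0868]
eef_rot: [-0.047, 0.999, 0.003, 0.001]
contact_force: [-4.0, 7.9, 7.4]
opening: 0.158
finger_force: 15.0
```

```bash
python3 - <<'E'
from h import *
x=st(); print(tocad(x['tool_pos'])); 
E
```

```text
41.5 [0.554  0.001  0.0868] [[-0.996, -0.094, 0.001], [-0.094, 0.996, 0.006], [-0.002, 0.006, -1.0]] [-4.   7.9  7.4] 0.158 15.018685646427912
[   0.33517576 -195.25327569]
```

move_arm --pt "0 3 0 0 0 0 0.5" --pt "0 3 0 0 0 0 0.5" --pt "0 3 0 0 0 0 0.4" --pt "0 3 -40 0 0 0 0.4" --pt "0 3 -85 0 0 0 0.4"

```text
clock: 42.12
tool_pos: [0.5533, -0.0015, 0.1709]
eef_rot: [-0.045, 0.999, -0.0, -0.001]
contact_force: [0.2, 0.1, -0.1]
opening: 0.601
finger_force: 0.0
```

```bash
python3 - <<'E'
from h import *
st(); s=snap('top'); hsv=cv2.cvtColor(s['frame'],cv2.COLOR_RGB2HSV)
red=((hsv[...,0]<5)|(hsv[...,0]>174))&(hsv[...,1]>150)&(hsv[...,2]>70); red[260:]=0;red[:130]=0
n,l,t,c=cv2.connectedComponentsWithStats(red.astype(np.uint8))
for i in range(1,n):
    if t[i,4]>8:
        p=ray(s,[c[i]],.125); d=tocad(p)[0]-[-91,-175]; print(c[i],t[i,4],p,np.hypot(*d),np.arctan2(d[1],d[0]))
rel(knob(1.92,165),TH+np.pi/2)
E
```

```text
42.12 [ 0.5533 -0.0015  0.1709] [[-0.996, -0.09, -0.002], [-0.09, 0.996, -0.0], [0.002, -0.0, -1.0]] [ 0.2  0.1 -0.1] 0.601 0.0
[142.09756098 226.92682927] 41 [[0.39000563 0.17180809 0.125     ]] 174.18160208727826 1.9013166453527695
[122.23611111 253.01388889] 144 [[0.31995214 0.21129949 0.125     ]] 243.59857874653915 2.0987366115277535
rel [154.  186.6  10.4] turn -0.06201811755393294
```

move_arm --pt "30 38 0 0 0 0 0.4" --pt "60 76 0 0 0 0 0.4" --pt "90 114 0 0 0 0 0.4" --pt "120 151 0 0 0 0 0.4" --pt "148 187 0 0 0 0 0.4"

```text
clock: 42.8
tool_pos: [0.3888, 0.1728, 0.1707]
eef_rot: [-0.045, 0.999, 0.0, 0.0]
contact_force: [1.1, 0.9, -1.1]
opening: 0.599
finger_force: 0.0
```

move_arm --pt "0 0 0 0 0 0 0.4" --pt "0 0 35 0 0 0 0.4" --pt "0 0 61 0 0 0 0.4" --pt "0 0 61 0 0 0 1" --pt "0 0 61 0 0 0 1"

```text
clock: 43.42
tool_pos: [0.3903, 0.1715, 0.1102]
eef_rot: [-0.045, 0.999, -0.0, 0.0]
contact_force: [0.9, 0.2, 0.4]
opening: 0.398
finger_force: 0.0
```

move_arm --pt "0 0 0 0 0 0 1" --pt "0 0 0 0 0 0 1" --pt "0 0 0 0 0 0 1"

```text
clock: 43.8
tool_pos: [0.3901, 0.1735, 0.1104]
eef_rot: [-0.046, 0.999, 0.001, 0.001]
contact_force: [-1.7, 3.5, 4.3]
opening: 0.2
finger_force: 15.0
```

```bash
python3 - <<'E'
from h import *
x=st(); d=tocad(x['tool_pos'])-[-91,-175]; print(d,np.hypot(*d),a:=np.arctan2(d[1],d[0]))
for b in np.linspace(a,0.15,16)[1:]: print(round(b,3),end=' '); rel(knob(b,109))
E
```

```text
43.8 [0.3901 0.1735 0.1104] [[-0.996, -0.092, 0.002], [-0.092, 0.996, 0.003], [-0.002, 0.003, -1.0]] [-1.7  3.5  4.3] 0.2 14.998462283983827
[-56.28846748 166.38608046] 175.64942169279442 1.8970105056754711
1.781 rel [-19.9   4.8   1.4] turn None
1.664 rel [-40.    7.8   1.5] turn None
1.548 rel [-60.4   8.5   1.5] turn None
1.431 rel [-80.7   6.8   1.5] turn None
1.315 rel [-100.6    2.8    1.6] turn None
1.198 rel [-120.    -3.5    1.6] turn None
1.082 rel [-138.5  -12.     1.6] turn None
0.965 rel [-155.9  -22.7    1.6] turn None
0.849 rel [-171.9  -35.2    1.6] turn None
0.732 rel [-186.4  -49.6    1.6] turn None
0.616 rel [-199.1  -65.5    1.6] turn None
0.499 rel [-209.8  -82.8    1.6] turn None
0.383 rel [-218.5 -101.2    1.5] turn None
0.266 rel [-225.  -120.5    1.5] turn None
0.15 rel [-229.2 -140.5    1.4] turn None
```

move_arm --pt "-20 5 0 0 0 0 1" --pt "-40 8 0 0 0 0 1" --pt "-60.5 8.5 0 0 0 0 1" --pt "-80.5 7 0 0 0 0 1" --pt "-100.5 3 0 0 0 0 1"

```text
clock: 44.42
tool_pos: [0.4905, 0.1863, 0.1105]
eef_rot: [-0.046, 0.999, 0.002, 0.001]
contact_force: [-0.1, 4.0, 2.2]
opening: 0.195
finger_force: 15.0
```

move_arm --pt "-19.5 -6.5 0 0 0 0 1" --pt "-38 -15 0 0 0 0 1" --pt "-55.5 -25.5 0 0 0 0 1" --pt "-71.5 -38 0 0 0 0 1" --pt "-86 -52.5 0 0 0 0 1"

```text
clock: 45.05
tool_pos: [0.5842, 0.1454, 0.1109]
eef_rot: [-0.046, 0.999, 0.005, 0.005]
contact_force: [8.7, 10.0, -5.6]
opening: 0.189
finger_force: 15.4
```

move_arm --pt "-12.5 -16 0 0 0 0 1" --pt "-23.5 -33 0 0 0 0 1" --pt "-32 -51.5 0 0 0 0 1" --pt "-38.5 -71 0 0 0 0 1" --pt "-43 -91 0 0 0 0 1"

```text
clock: 45.68
tool_pos: [0.6421, 0.057, 0.1117]
eef_rot: [-0.045, 0.999, 0.005, 0.012]
contact_force: [21.3, 6.8, -12.9]
opening: 0.143
finger_force: 19.0
```

```bash
python3 - <<'E'
from h import *
x=st(); d=tocad(x['tool_pos'])-[-91,-175]; print(d,np.hypot(*d),a:=np.arctan2(d[1],d[0]))
for b in (.1,.06,.03,0,-.01): print(round(b,3),end=' '); rel(knob(b,109))
E
```

```text
45.67 [0.6421 0.057  0.1117] [[-0.996, -0.091, 0.023], [-0.091, 0.996, 0.01], [-0.024, 0.008, -1.0]] [ 21.3   6.8 -12.9] 0.143 19.012803034856915
[184.14104337  27.57613572] 186.19443362509023 0.14865082824522644
0.1 rel [ 10.1 -10.1   2.4] turn None
0.06 rel [  9.5 -17.1   2.4] turn None
0.03 rel [  9.3 -22.3   2.3] turn None
0 rel [  9.2 -27.6   2.3] turn None
-0.01 rel [  9.2 -29.3   2.3] turn None
```

Grip has drifted ~11 mm outward; shift back in before the detent.

move_arm --pt "4 0 0 0 0 0 0.85" --pt "8 0 0 0 0 0 0.75" --pt "11 0 0 0 0 0 0.7" --pt "11 0 0 0 0 0 0.7"

```text
clock: 46.18
tool_pos: [0.6184, 0.0509, 0.1093]
eef_rot: [-0.045, 0.999, -0.001, -0.001]
contact_force: [0.1, 1.1, -0.5]
opening: 0.299
finger_force: 0.0
```

```bash
python3 - <<'E'
from h import *
x=st(); d=tocad(x['tool_pos'])-[-91,-175]; print(d,np.hypot(*d),a:=np.arctan2(d[1],d[0]))
for b in (.15,.1,.06,.03,0,-.01): print(round(b,3),end=' '); rel(knob(b,109))
E
```

```text
46.17 [0.6184 0.0509 0.1093] [[-0.996, -0.09, -0.003], [-0.09, 0.996, -0.001], [0.003, -0.001, -1.0]] [ 0.1  1.1 -0.5] 0.299 0.0
[159.96912954  23.66823994] 161.7105685747955 0.14688939524056185
0.15 rel [-13.1   2.5   0.2] turn None
0.1 rel [-14.2  -6.2   0.2] turn None
0.06 rel [-14.7 -13.2   0.2] turn None
0.03 rel [-15.  -18.4   0.2] turn None
0 rel [-15.  -23.7   0.2] turn None
-0.01 rel [-15.  -25.4   0.2] turn None
```

move_arm --pt "-7 1 0 0 0 0 0.7" --pt "-13 2 0 0 0 0 0.7" --pt "-13 2 0 0 0 0 1" --pt "-13 2 0 0 0 0 1" --pt "-13 2 0 0 0 0 1"

```text
clock: 46.8
tool_pos: [0.6332, 0.0553, 0.1097]
eef_rot: [-0.045, 0.999, 0.0, 0.001]
contact_force: [2.5, -0.1, -2.2]
opening: 0.199
finger_force: 15.0
```

```bash
python3 - <<'E'
from h import *
x=st(); d=tocad(x['tool_pos'])-[-91,-175]; print(d,np.hypot(*d),a:=np.arctan2(d[1],d[0]))
for b in (.1,.06,.03,0,-.02): print(round(b,3),end=' '); rel(knob(b,109))
E
```

```text
46.8 [0.6332 0.0553 0.1097] [[-0.996, -0.09, 0.001], [-0.09, 0.996, 0.001], [-0.001, 0.001, -1.0]] [ 2.5 -0.1 -2.2] 0.199 15.000115754082799
[175.13374193  26.64863212] 177.14958977043958 0.15100331820041382
0.1 rel [ 1.  -9.2  0.7] turn None
0.06 rel [  0.4 -16.2   0.7] turn None
0.03 rel [  0.2 -21.4   0.7] turn None
0 rel [  0.1 -26.6   0.7] turn None
-0.02 rel [  0.2 -30.1   0.7] turn None
```

Well centred at 0.15 rad. Push through the detent.

move_arm --pt "0.5 -8 0 0 0 0 1" --pt "0.5 -15 0 0 0 0 1" --pt "0 -22 0 0 0 0 1" --pt "0 -28 0 0 0 0 1" --pt "0 -30 0 0 0 0 1" --newtons 25

```text
clock: 47.42
tool_pos: [0.6371, 0.0283, 0.1099]
eef_rot: [-0.045, 0.999, 0.003, 0.002]
contact_force: [5.0, 7.9, -5.5]
opening: 0.195
finger_force: 25.0
```

```bash
python3 - <<'E'
from h import *
x=st(); d=tocad(x['tool_pos'])-[-91,-175]; print(d,np.hypot(*d),a:=np.arctan2(d[1],d[0]))
E
```

```text
47.42 [0.6371 0.0283 0.1099] [[-0.996, -0.091, 0.004], [-0.091, 0.996, 0.006], [-0.004, 0.006, -1.0]] [ 5.   7.9 -5.5] 0.195 24.98135207220912
[176.53687095  -0.52645301] 176.53765591943812 -0.0029821047777226378
```

move_arm --pt "0 -3 0 0 0 0 1" --pt "0 -3 0 0 0 0 1" --pt "0 -1 0 0 0 0 0.6" --pt "0 -1 0 0 0 0 0.5" --pt "0 0 0 0 0 0 0.4"

```text
clock: 48.05
tool_pos: [0.6349, 0.0239, 0.1096]
eef_rot: [-0.045, 0.999, -0.001, -0.001]
contact_force: [-0.8, -0.8, -0.2]
opening: 0.51
finger_force: 0.0
```

move_arm --pt "0 0 -30 0 0 0 0.4" --pt "0 0 -80 0 0 0 0.4" --pt "30 50 -100 0 0 0 0.4" --pt "60 100 -120 0 0 0 0.4" --pt "80 160 -130 0 0 0 0.4"

```text
clock: 48.68
tool_pos: [0.541, 0.1758, 0.2408]
eef_rot: [-0.044, 0.999, -0.0, 0.001]
contact_force: [0.4, -0.1, 0.4]
opening: 0.6
finger_force: 0.0
```

move_arm --pt "20 60 0 0 0 0 0.4" --pt "30 120 0 0 0 0 0.4" --pt "30 180 0 0 0 0 0.4" --pt "30 200 0 0 0 0 0.4" --pt "30 200 0 0 0 0 0.4"

```text
clock: 49.3
tool_pos: [0.4934, 0.3729, 0.2393]
eef_rot: [-0.046, 0.999, -0.0, -0.0]
contact_force: [0.1, -0.6, -1.1]
opening: 0.602
finger_force: 0.0
```

```bash
python3 - <<'E'
from h import *
st(); s=snap('top'); hsv=cv2.cvtColor(s['frame'],cv2.COLOR_RGB2HSV)
red=((hsv[...,0]<5)|(hsv[...,0]>174))&(hsv[...,1]>150)&(hsv[...,2]>70); red[200:]=0;red[:100]=0
n,l,t,c=cv2.connectedComponentsWithStats(red.astype(np.uint8))
for i in range(1,n):
    if t[i,4]>8:
        p=ray(s,[c[i]],.125); d=tocad(p)[0]-[-91,-175]; print(c[i],t[i,4],p,np.hypot(*d),np.arctan2(d[1],d[0]))
s2=snap('scene'); 
a=cv2.resize(s['frame'][60:280,100:420],(780,536))[:,:,::-1]; cv2.imwrite('pics/f1.png',a); save(s2,'f2.png',(200,180,512,384),2.5)
E
```

```text
49.3 [0.4934 0.3729 0.2393] [[-0.996, -0.092, -0.0], [-0.092, 0.996, -0.0], [0.0, -0.0, -1.0]] [ 0.1 -0.6 -1.1] 0.602 0.0
[210.17948718 141.66666667] 39 [[0.63261288 0.02707808 0.125     ]] 171.96890045686365 -0.007959066385708629
```

View pics/f1.png

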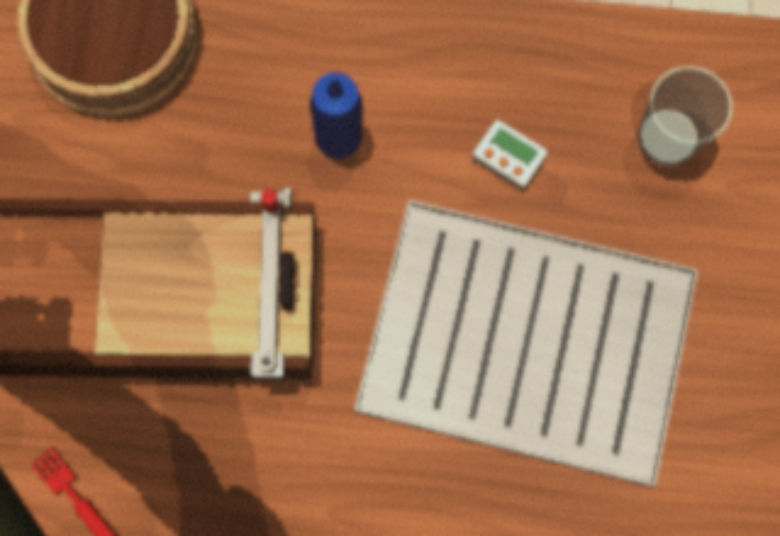

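View pics/f2.png

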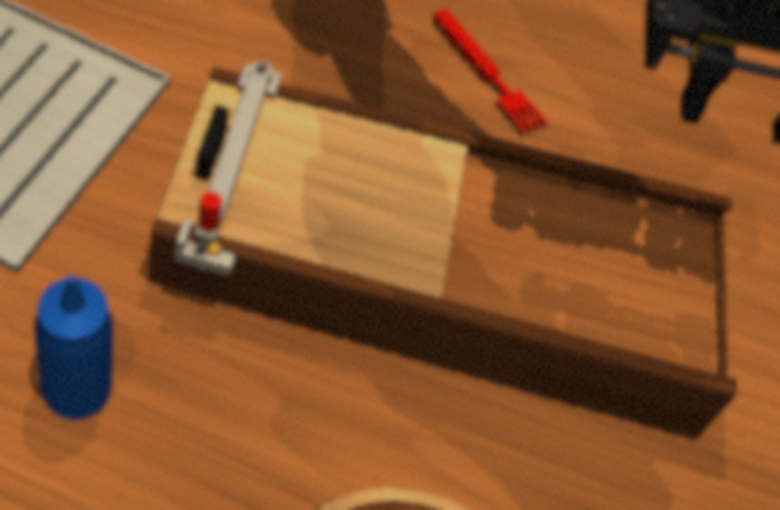

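The keeper lies across the shut cover with its knob (270,197) in the catch. The tray is empty, and the bottle and timer are where they were. Handing in.

```bash
python3 -c "
from h import *
print(finish_job())"
```

```text
the job is handed in; nothing more can be done
None
```

The job is handed in: both forks are in the hinge-side lane and all three spoons in the catch-side lane. The cover is fully shut and the keeper bar is home in its detent, reading about 0 rad. The squeeze bottle and timer were not touched.

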